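# Collar on the mixer shaft, screw over the flat

### The job

The drive collar of the mixer has fallen over: first stand it upright on the desk and let go of it, then pinch the mixer's shaft across its blue flat and turn it until the flat faces the red mark. Then lower the collar over the shaft with its brass set screw on the flat, and finish holding it there in the gripper, clear of the housing and with the screw at the middle of the flat's height, ready for the screw to be tightened. Leave the other things on the desk where they are.

Things in the scene. Friction and masses are not known exactly. Their poses are not given: they have to be found in the camera images.
- collar: Square aluminium drive collar, 40 x 40 mm and 60 mm long, about 0.22 kg; origin at its very centre. Its z axis runs along the bore (round through hole, 23 mm across: 1.5 mm play each way on the shaft). A brass set screw sits in the middle of its -x face. At first it lies toppled on the desk, set screw up. It may be fitted either way up.
- collar_screw (a point): Outer end of the set screw, in the middle of the collar's -x face, 20 mm from the collar's centre; axes as the collar's. Inside the bore the screw's 6 mm wide tip reaches to 7.5 mm from the bore axis, so the collar passes over the shaft only with the screw over the shaft's flat, within about 0.3 rad.
- mixer: White mixer drive unit, fixed to the desk, a box of 120 x 120 mm whose top is 58 mm (bearing boss round the shaft: 64 mm) above the desk; origin under its centre, on the shaft's axis. A red mark lies on its top, from 26 to 54 mm on the -x side of the shaft.
- shaft (a joint): Turning angle of the upright steel drive shaft, rad, counter-clockwise from above; 0 when the flat faces the red mark (the unit's -x). It turns against slight friction and stays where it is left.
- shaft_mid (a point): On the shaft's axis at the middle height of the flat, 105 mm above the desk; turns with the shaft, the flat faces its -x. The shaft is 20 mm across, its chamfered top is 140 mm above the desk; the flat runs from 70 mm to the top.
- shaft_flat (a point): The blue-painted flat of the shaft, 16 mm wide, 66 mm tall, upright, 6 mm from the shaft's axis (pinched across the flat the shaft measures 16 mm in place of 20); this point is the middle of its surface; it faces its own -x.
- stain_bottle: Bystander: bottle with a black cap, 46 mm across, 85 tall; origin under its centre.
- bench_timer: Bystander: small white countdown timer, 37x64x60 mm; origin under its centre.
- lab_notebook: Bystander: dark blue notebook lying flat, 105x152x14 mm; origin under its centre.
- marker_black: Bystander: black and white marker pen lying down, 135 mm long, 16 thick; origin under its centre.
- cal_weight: Bystander: brass-coloured check weight, 30 mm across, 48 tall; origin under its centre.
- pipette_200: Bystander: white pipette lying down, 237 mm long, 29 thick; origin under its centre.
Mind the look-alikes: they are no part of the job. Leave any pink, purple or turquoise look-alike of the collar alone.

How it is judged:
By the outcome, as a careful person would: the job done as asked, in the order asked, and still so for the second after the job is handed in, while the arm keeps its last pose, push and grip.
It also fails if it takes over 72 s, if anything falls off the work surface, if the arm or the gripper's body presses on something with over 40 N, if the wrist force passes 120 N, or if a joint passes its speed limit or range.

### The arm

A 6-joint arm with a two-finger parallel gripper is mounted at the origin on a cart in front of the work surface, level with it; the furniture and walls round the work are solid. World frame = base frame: x ahead of the robot, y to its left, z up, the work surface at z = 0. Lengths are in m, angles in rad, forces in N, time in s.
With the tool pointing down it reaches from about 0.325 to 0.9 m from the base axis. Payload 6.1 kg.
Tool frame: the origin (TCP) lies on the centre line of the jaws, within the pads' length; the fingertips stand 11 mm ahead of it and the grasp point (between the pads) lies 8 mm behind it; x points along the fingers, y is the direction in which the jaws open and shut, and the axes are right-handed (so a half turn about x gives the same grasp; the last joint's range is limited). The gripper opens to 87 mm and grips with 3 to 60 N. Pads are 19 mm wide; open, the fingers measure 117 mm over their backs; the gripper's body (75 mm by 190 mm) begins 51 mm behind the grasp point.
Start: joints at [1.202, 0.22, 1.526, -0, 1.395, -0.126], TCP at [0.15, 0.607, 0.234] pointing down, gripper open.
Joint ranges: [-2.98, 2.98], [-0.91, 2.08], [0.09, 2.57], [-1.24, 4.39], [0.2, 2.65], [-2.68, 2.68]. Speed limits (rad/s): [2.57, 2.57, 3.01, 3.14, 3.14, 3.14].

### API

Orientations are given as a rotation vector (axis times angle).
In Python, from bench import * gives the robot as it stands.
- The arm moves only by the shell command python3 -m pendant 'ROWS' [OPENING] [FORCE]. ROWS is JSON, a list of rows, each a list of 2 entries, a list of its own where there are three numbers: the shift along the tool's x, y, z as a fraction of full scale, then the turn about the tool's x as a fraction of full scale. In form: [[[dx, dy, dz], roll], ...]. A call has 1 to 12 rows; each row shifts and turns the pose as measured when the row begins, along the tool's axes as they then stand; what a row does not reach is not made up. Full scale, the value 1, is 0.05 m for a shift and 45 degrees for a turn. A row lasts 1/12 s, in which the tool goes at most 41.7 mm and 7.16 degrees, less where a joint would pass 70% of its speed; a pose out of reach is approached as far as the arm can. A call with a number of a shift or a turn outside -1 to 1 is refused whole. A call with a gripper value outside its range is refused whole. OPENING is the gripper's target within -1 to 1 (fully open at 1, half-way at 0, shut at -1), set as the call begins (- or left out, the last holds). The fingers move at their own pace and stop on an object; FORCE is the grip in N (left out, the last holds). Time passes only in rows, so rows that do not move let the fingers close. It gives the time, the measured TCP pose, the force and the opening at its end, in the units of the state.
- read_state(): the state, without advancing time (a new reading comes with each control period).
- get_image(name): name is "scene" or "top" or "wrist"; returns the picture (480x640x3 uint8, blue, green, red); there is no depth.
- camera_params(name): a dict with "fx", "fy", "cx", "cy" (pixels), "k1" (the pictures are not rectified: a ray, as slopes to the right and down, at radius r is drawn at 1 + k1 r^2 times it, then the intrinsics apply), "R" (3x3) and "t" (3): a world point X has camera coordinates R X + t; the wrist camera has in their place "tool_from_camera" (4x4, takes a point from camera to tool coordinates, whose origin is the TCP and whose axes are the tool frame's). Camera axes: x right, y down, z forward; pixel columns grow to the right and rows downward; lengths in m; the calibration is good to about 2 mm. A picture is of the moment at which its call begins: read the wrist's pose just before it. camera_params takes no time and is no camera call.
- sign_off(): hands the job in, once; it reports no verdict.
The state is a dict: "clock": time; "joint_pos": joint angles; "joint_velocities": joint speeds; "effort": joint torques, N m; "ee_pos": TCP position; "tool_rot": TCP orientation; "wrist_force": force on the tool from outside, world axes, zero at the start; "moment": the same for the moment, N m; "finger_gap": opening from 0.0 (shut) to 1.0 (fully open).
Only numpy, scipy, OpenCV 4.12 (cv2) and the standard library are available. Lean on these libraries where they do the work, as an engineer would, in place of code of your own. Each camera call takes 0.05 s, during which the arm holds its last target.

## Working session

There is one attempt and no reset: what is moved stays moved. The work goes in short steps, Python scripts to look and compute and a shell command to move; the robot and the scene stay as the last step left them, time stands still between calls to the robot, and variables do not carry over. Pictures are saved under pics/ and viewed, and the job is handed in when it is done.

```bash
ls; mkdir -p pics
python3 - <<'E'
from bench import *
import cv2
s=read_state();print(s)
for n in ("scene","top","wrist"):
    cv2.imwrite(f"pics/{n}0.png",get_image(n)); print(n,camera_params(n))
E
```

```text
pics
{'clock': 0.0, 'joint_pos': array([ 1.20190899e+00,  2.21220440e-01,  1.52761801e+00, -6.22173116e-06,
        1.39467848e+00, -1.26109505e-01]), 'joint_velocities': array([-0.00061287, -0.00029862,  0.00063245,  0.00127253,  0.00042698,
       -0.00042974]), 'effort': array([-1.52864345e-06, -4.94622016e+01, -3.87368703e+01,  7.00011360e-02,
        5.71277272e-02, -9.04054082e-05]), 'ee_pos': array([0.15004472, 0.60610781, 0.2324371 ]), 'tool_rot': array([ 0.18913444,  1.56284574, -0.19207343]), 'wrist_force': array([0.45555816, 0.95607098, 0.77388502]), 'moment': array([-0.00765847,  0.02606307,  0.00503705]), 'finger_gap': 1.0011324932952232}
scene {'fx': 622.7420227632451, 'fy': 622.7420227632451, 'cx': 325.940187284778, 'cy': 252.19667873490883, 'k1': -0.018069594426357284, 'R': array([[ 0.52078357, -0.85347007, -0.01932141],
       [-0.37133807, -0.20609322, -0.90533619],
       [ 0.76869533,  0.47865899, -0.42425589]]), 't': array([-0.29085921,  0.26260755,  1.19185106])}
top {'fx': 477.47538848852605, 'fy': 477.47538848852605, 'cx': 308.07365257645085, 'cy': 244.06007339176242, 'k1': -0.06989926796321941, 'R': array([[-0.02180296, -0.99948174,  0.02368277],
       [-0.9953843 ,  0.01948696, -0.09397   ],
       [ 0.0934598 , -0.02562228, -0.99529331]]), 't': array([-0.02868418,  0.50528537,  1.22419008])}
wrist {'fx': 368.13127979730604, 'fy': 368.13127979730604, 'cx': 319.2624070955616, 'cy': 242.95732278367402, 'k1': -0.017820123579857905, 'tool_from_camera': array([[-6.85803452e-04, -2.93107726e-01,  9.56079176e-01,
        -1.51674163e-01],
       [ 9.99998995e-01,  9.85062273e-04,  1.01930065e-03,
         8.50498350e-04],
       [-1.24056242e-03,  9.56078915e-01,  2.93106756e-01,
        -8.10387653e-02],
       [ 0.00000000e+00,  0.00000000e+00,  0.00000000e+00,
         1.00000000e+00]])}
```

View pics/scene0.png

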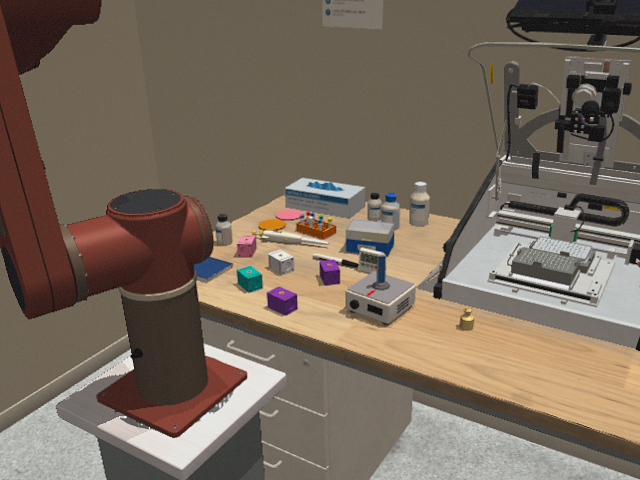

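View pics/top0.png

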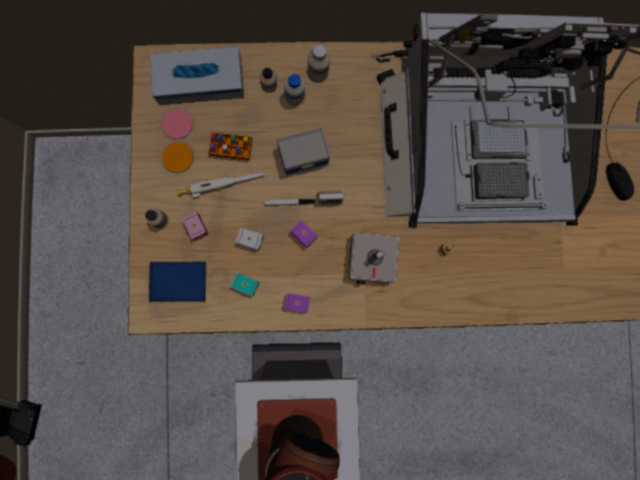

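View pics/wrist0.png

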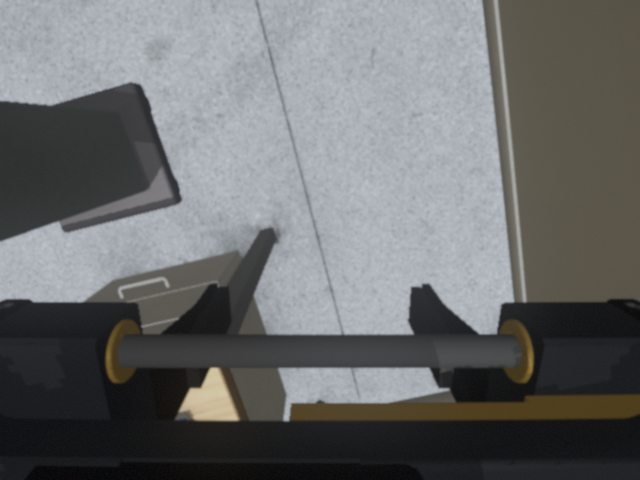

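The aluminium collar is at top px (249,239), lying with the screw up. The mixer is at (374,258), with its red mark towards the robot. I'll enlarge both.

```bash
cat > h.py <<'E'
import numpy as np, cv2
from scipy.spatial.transform import Rotation as Rr
from bench import *
def ray(c,u,v,st=None):
    p=camera_params(c)
    K=np.array([[p['fx'],0,p['cx']],[0,p['fy'],p['cy']],[0,0,1.]])
    x=cv2.undistortPoints(np.array([[[u,v]]],float),K,np.array([p['k1'],0,0,0,0]))[0,0]
    d=np.array([x[0],x[1],1.])
    if c=='wrist':
        T=p['tool_from_camera']; R=Rr.from_rotvec(st['tool_rot']).as_matrix()
        return R@T[:3,3]+st['ee_pos'], R@T[:3,:3]@d
    R=np.array(p['R']);return -R.T@p['t'], R.T@d
def at(c,u,v,z,st=None):
    o,d=ray(c,u,v,st); return o+d*(z-o[2])/d[2]
def proj(c,X,st=None):
    p=camera_params(c)
    X=np.atleast_2d(X)
    if c=='wrist':
        T=p['tool_from_camera']; R=Rr.from_rotvec(st['tool_rot']).as_matrix()
        q=((X-st['ee_pos'])@R-T[:3,3])@T[:3,:3]
    else: q=X@np.array(p['R']).T+p['t']
    a=q[:,:2]/q[:,2:]; r=(a**2).sum(1,keepdims=True); a=a*(1+p['k1']*r)
    return a*[p['fx'],p['fy']]+[p['cx'],p['cy']]
def crop(img,u0,v0,u1,v1,f,name):
    cv2.imwrite(name,cv2.resize(img[v0:v1,u0:u1],None,fx=f,fy=f,interpolation=cv2.INTER_CUBIC))
E
python3 - <<'E'
from h import *
t=cv2.imread('pics/top0.png');s=cv2.imread('pics/scene0.png')
a=cv2.resize(t[215:290,220:320],None,fx=4,fy=4,interpolation=2)
b=cv2.resize(t[215:290,325:425],None,fx=4,fy=4,interpolation=2)
c=cv2.resize(s[235:310,240:340],None,fx=4,fy=4,interpolation=2)
d=cv2.resize(s[250:325,335:435],None,fx=4,fy=4,interpolation=2)
cv2.imwrite('pics/c0.png',np.vstack([np.hstack([a,b]),np.hstack([c,d])]))
E
```

```text
(no output)
```

View pics/c0.png

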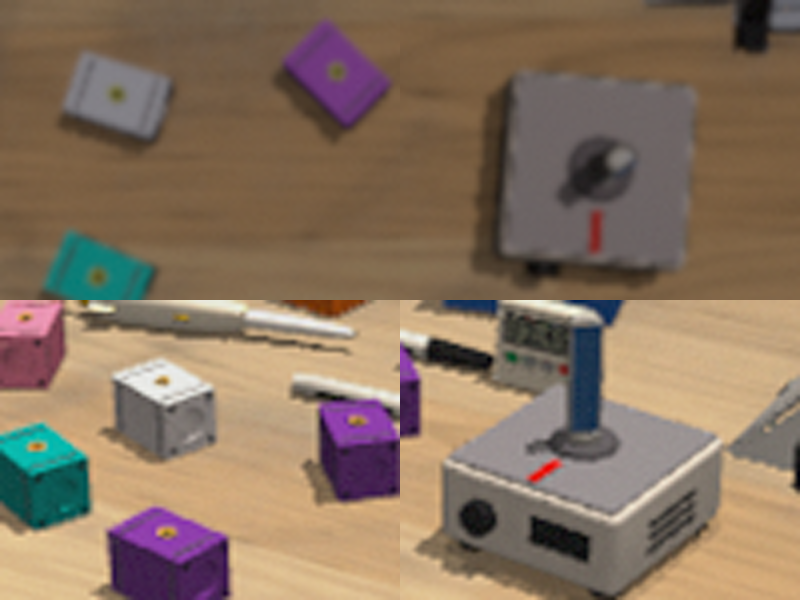

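Run:
```python
from h import *
np.set_printoptions(precision=4,suppress=True)
print('scenecam',ray('scene',320,240)[0],'topcam',ray('top',320,240)[0])
T=lambda u,v:(220+u/4,215+v/4); M=lambda u,v:(325+(u-400)/4,215+v/4)
S=lambda u,v:(240+u/4,235+(v-300)/4); N=lambda u,v:(335+(u-400)/4,250+(v-300)/4)
print('screw top',at('top',*T(117,94),.04),'scene',at('scene',*S(162,380),.04))
for p in [(82,50),(174,77),(158,135),(65,108)]: print('c',at('top',*T(*p),.04)[:2])
for p in [(115,380),(166,358),(215,392),(158,420)]: print('cs',at('scene',*S(*p),.04)[:2])
for p in [(515,72),(695,88),(688,268),(500,252)]: print('m',at('top',*M(*p),.058)[:2])
for p in [(443,463),(535,385),(720,440),(628,520)]: print('ms',at('scene',*N(*p),.058)[:2])
print('mark',at('top',*M(596,211),.058),at('top',*M(595,252),.058),'shafttop',at('top',*M(619,156),.14),'boss',at('top',*M(602,166),.064))
print('scene mark',at('scene',*N(562,462),.058),at('scene',*N(532,480),.058),'boss',at('scene',*N(584,440),.064))
```

```text
scenecam [-0.6672 -0.7646  0.7378] topcam [ 0.3879 -0.0071  1.2666]
screw top [0.5205 0.1127 0.04  ] scene [0.5244 0.118  0.04  ]
c [0.5495 0.135 ]
c [0.5308 0.0758]
c [0.4934 0.0866]
c [0.512  0.1463]
cs [0.5093 0.1451]
cs [0.5539 0.1355]
cs [0.5262 0.0773]
cs [0.4744 0.0859]
m [ 0.5275 -0.1557]
m [ 0.515  -0.2713]
m [ 0.4001 -0.2623]
m [ 0.413  -0.1426]
ms [ 0.4103 -0.1444]
ms [ 0.5223 -0.1442]
ms [ 0.5122 -0.2696]
ms [ 0.4036 -0.2638]
mark [ 0.4376 -0.2046  0.058 ] [ 0.4116 -0.2031  0.058 ] shafttop [ 0.4666 -0.2061  0.14  ] boss [ 0.4658 -0.2085  0.064 ]
scene mark [ 0.4444 -0.2026  0.058 ] [ 0.4175 -0.1977  0.058 ] boss [ 0.464  -0.2065  0.064 ]
```

```bash
cat >> h.py <<'E'
np.set_printoptions(precision=4,suppress=True)
def info():
    s=read_state();R=Rr.from_rotvec(s['tool_rot']).as_matrix()
    print('t %.2f'%s['clock'],'tcp',s['ee_pos'],'x',R[:,0],'y',R[:,1],'yawY %.2f'%np.degrees(np.arctan2(R[1,1],R[0,1])),'gap %.1fmm'%(87*s['finger_gap']),'F',s['wrist_force'],'q',s['joint_pos'])
    return s,R
def plan(p,yawy=None):
    """p: desired TCP; yawy: deg desired direction of tool y (mod 180)"""
    s,R=info()
    d=R.T@(np.array(p)-s['ee_pos'])/.05
    print('shift units (tool axes now)',d,'rows>=',np.linalg.norm(d)/.833)
    if yawy is not None:
        y=np.degrees(np.arctan2(R[1,1],R[0,1])); e=(yawy-y+90)%180-90
        # roll about tool x (down): yaw change = -roll
        r=-e*np.sign(-R[2,0])
        print('roll deg',r,'units',r/45,'rows>=',abs(r)/7.16,' yaw err',e)
        yy=np.radians(y+e)
E
python3 - <<'E'
from h import *
plan([0.5215,0.111,0.2],72.5+90)
E
```

```text
t 0.15 tcp [0.1501 0.6062 0.2327] x [-0.0005 -0.0014 -1.    ] y [ 0.2404  0.9707 -0.0015] yawY 76.09 gap 87.1mm F [-0.7157 -0.363  -0.1947] q [ 1.2019  0.2211  1.5273 -0.      1.3947 -0.1261]
shift units (tool axes now) [ 0.6638 -7.8272  9.5912] rows>= 14.882866060301204
roll deg -86.41123934356898 units -1.9202497631904218 rows>= 12.068608846867175  yaw err 86.41123934356898
```

```bash
python3 -m pendant '[[[0,-0.5,0.6],0],[[0,-0.5,0.6],0],[[0,-0.5,0.6],0],[[0,-0.5,0.6],0],[[0,-0.5,0.6],0],[[0,-0.5,0.6],0],[[0,-0.5,0.6],0],[[0,-0.5,0.6],0],[[0,-0.5,0.6],0],[[0,-0.5,0.6],0],[[0,-0.5,0.6],0],[[0,0,0],0]]' 0.6 4; python3 -c "
from h import *
plan([0.5215,0.111,0.2],72.5+90)"
```

```text
clock: 1.15
ee_pos: [0.4112, 0.2451, 0.2277]
tool_rot: [0.179, 1.565, -0.189]
wrist_force: [0.1, -0.0, -0.2]
finger_gap: 0.803
t 1.15 tcp [0.4112 0.2451 0.2277] x [-0.0028 -0.0059 -1.    ] y [ 0.232   0.9727 -0.0063] yawY 76.58 gap 69.8mm F [ 0.1191 -0.0345 -0.2281] q [ 0.3757 -0.1277  1.8981 -0.0045  1.3759 -0.96  ]
shift units (tool axes now) [ 0.5643 -2.0936  2.7692] rows>= 4.222239068065162
roll deg -85.91736394834805 units -1.9092747544077346 rows>= 11.99963183636146  yaw err 85.91736394834805
```

```bash
python3 -m pendant '[[[0.1,-0.4,0.55],0],[[0.1,-0.4,0.55],0],[[0.1,-0.4,0.55],0],[[0.1,-0.4,0.55],0],[[0.1,-0.4,0.55],0]]'; python3 -m pendant '[[[0,0,0],-0.159],[[0,0,0],-0.159],[[0,0,0],-0.159],[[0,0,0],-0.159],[[0,0,0],-0.159],[[0,0,0],-0.159],[[0,0,0],-0.159],[[0,0,0],-0.159],[[0,0,0],-0.159],[[0,0,0],-0.159],[[0,0,0],-0.159],[[0,0,0],-0.159]]';  python3 -c "
from h import *
plan([0.5215,0.111,0.2],72.5+90)
s=read_state();cv2.imwrite('pics/w1.png',get_image('wrist'))
import pickle;pickle.dump(s,open('w1.pkl','wb'))"
```

```text
clock: 1.57
ee_pos: [0.5231, 0.1138, 0.203]
tool_rot: [0.18, 1.565, -0.184]
wrist_force: [-0.1, 0.6, -0.7]
finger_gap: 0.799
clock: 2.57
ee_pos: [0.5214, 0.1282, 0.1958]
tool_rot: [-0.976, 1.376, 0.942]
wrist_force: [-0.0, -0.1, -0.1]
finger_gap: 0.802
t 2.57 tcp [0.5214 0.1282 0.1958] x [-0.008  -0.0308 -0.9995] y [-0.9428  0.3332 -0.0027] yawY 160.54 gap 69.8mm F [-0.0028 -0.0825 -0.1044] q [ 0.1127  0.0529  1.7845 -0.0307  1.3158 -2.6812]
shift units (tool axes now) [-0.0729 -0.1165 -0.326 ] rows>= 0.4246584976462651
roll deg -1.963604232613477 units -0.043635649613632824 rows>= 0.2742464012029996  yaw err 1.963604232613477
```

View pics/w1.png

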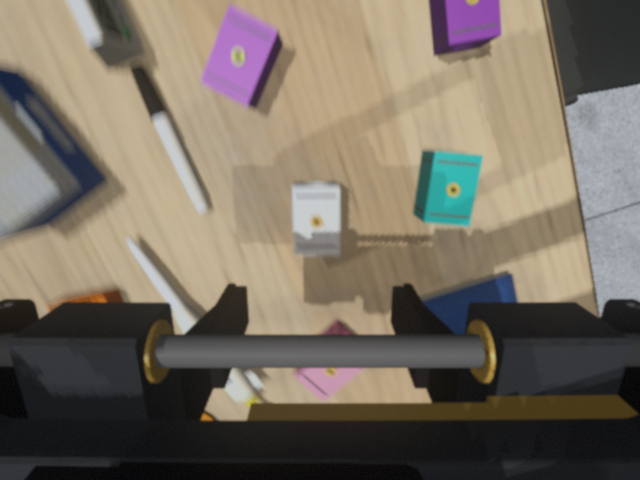

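Joint 6 has come up to the end of its range, which tilted the tool slightly. I'll roll back the other way, which gives the same grasp a half turn on.

```bash
python3 -m pendant '[[[0,0,0],0.15],[[0,0,0],0.15],[[0,0,0],0.15],[[0,0,0],0.15]]';  python3 -c "
from h import *
info()
print('screw',at('wrist',316,221,.04,__import__('pickle').load(open('w1.pkl','rb'))))"
```

```text
clock: 2.95
ee_pos: [0.5181, 0.1379, 0.1941]
tool_rot: [-0.609, 1.51, 0.574]
wrist_force: [0.1, -0.3, -0.9]
finger_gap: 0.803
t 2.95 tcp [0.5181 0.1379 0.1941] x [-0.0113 -0.0283 -0.9995] y [-0.6849  0.7285 -0.0129] yawY 133.23 gap 69.8mm F [ 0.1425 -0.3282 -0.9054] q [ 0.1296  0.0549  1.7857 -0.0275  1.3161 -2.1885]
screw [0.5202 0.1176 0.04  ]
```

```bash
python3 -m pendant '[[[0,0,0],0],[[0,0,0],0],[[0,0,0],0]]';  python3 -c "
from h import *
info()"; python3 -m pendant '[[[0,0,0],0.15],[[0,0,0],0.15],[[0,0,0],0.15],[[0,0,0],0.15],[[0,0,0],0.15],[[0,0,0],0.15]]';  python3 -c "
from h import *
info()"; python3 -m pendant '[[[0,0,0],0],[[0,0,0],0]]';  python3 -c "
from h import *
info()"
```

```text
clock: 3.2
ee_pos: [0.5171, 0.1393, 0.1933]
tool_rot: [-0.611, 1.511, 0.577]
wrist_force: [-0.5, -0.1, -0.1]
finger_gap: 0.802
t 3.20 tcp [0.5171 0.1393 0.1933] x [-0.013  -0.0279 -0.9995] y [-0.687   0.7266 -0.0113] yawY 133.39 gap 69.7mm F [-0.5241 -0.0633 -0.0694] q [ 0.132   0.0554  1.7866 -0.0268  1.3162 -2.189 ]
clock: 3.7
ee_pos: [0.5166, 0.1398, 0.1928]
tool_rot: [-0.053, 1.585, 0.01]
wrist_force: [0.4, -0.7, -0.6]
finger_gap: 0.8
t 3.70 tcp [0.5166 0.1398 0.1928] x [-0.014  -0.0277 -0.9995] y [-0.0405  0.9988 -0.0271] yawY 92.32 gap 69.6mm F [ 0.3773 -0.7096 -0.6305] q [ 0.1328  0.0557  1.7874 -0.0264  1.3162 -1.4714]
clock: 3.87
ee_pos: [0.5164, 0.1399, 0.1927]
tool_rot: [-0.056, 1.585, 0.013]
wrist_force: [-0.5, 0.3, -0.2]
finger_gap: 0.801
t 3.87 tcp [0.5164 0.1399 0.1927] x [-0.0143 -0.0275 -0.9995] y [-0.0435  0.9987 -0.0269] yawY 92.50 gap 69.7mm F [-0.4688  0.3238 -0.2382] q [ 0.1329  0.0558  1.7875 -0.0263  1.3162 -1.4744]
```

```bash
python3 -m pendant '[[[0,0,0],0.153],[[0,0,0],0.153],[[0,0,0],0.153],[[0,0,0],0.153],[[0,0,0],0.153],[[0,0,0],0.153],[[0,0,0],0.153],[[0,0,0],0.153],[[0,0,0],0.153],[[0,0,0],0.153],[[0,0,0],0.153],[[0,0,0],0.153]]'; python3 -m pendant '[[[0,0,0],0.153],[[0,0,0],0.153],[[0,0,0],0.153],[[0,0,0],0.153],[[0,0,0],0]]';  python3 -c "
from h import *
s,_=info()
im=get_image('wrist');cv2.imwrite('pics/w2.png',im)
import pickle;pickle.dump(s,open('w2.pkl','wb'))"
```

```text
clock: 4.87
ee_pos: [0.5162, 0.1399, 0.1924]
tool_rot: [1.055, 1.278, -1.107]
wrist_force: [-0.4, -0.6, -0.4]
finger_gap: 0.799
clock: 5.28
ee_pos: [0.5161, 0.1399, 0.1923]
tool_rot: [1.407, 1.03, -1.457]
wrist_force: [0.1, -0.5, 0.1]
finger_gap: 0.799
t 5.28 tcp [0.5161 0.1399 0.1923] x [-0.015  -0.0276 -0.9995] y [ 0.9515 -0.3075 -0.0058] yawY -17.91 gap 69.5mm F [ 0.1218 -0.482   0.0888] q [ 0.133   0.0559  1.7881 -0.0262  1.3162  0.4524]
```

View pics/w2.png

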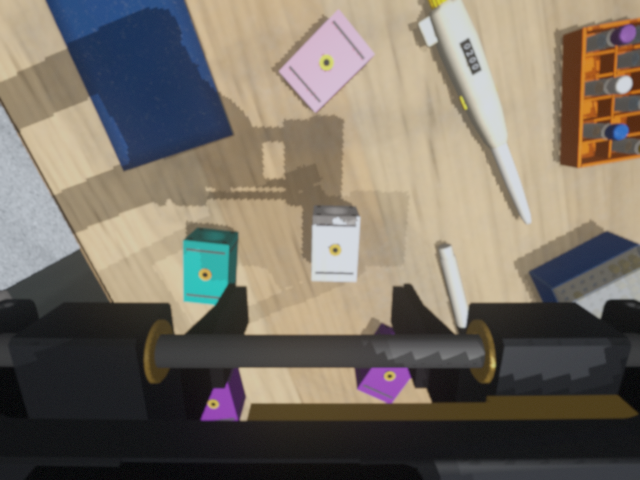

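Wrist view: the collar's screw is at (335,250), and its top face corners are about (314,222), (358,222), (356,281) and (312,280). It sits nearly square to the jaws.

Run:
```python
from h import *
import pickle
s=pickle.load(open('w2.pkl','rb'))
crop(cv2.imread('pics/w2.png'),280,190,400,290,6,'pics/w2c.png')
for p in [(335,250),(314,222),(358,222),(356,281),(312,280)]: print(at('wrist',*p,.04,s))
```

```text
[0.5212 0.1145 0.04  ]
[0.5116 0.144  0.04  ]
[0.5471 0.1327 0.04  ]
[0.5304 0.0805 0.04  ]
[0.4932 0.0934 0.04  ]
```

View pics/w2c.png

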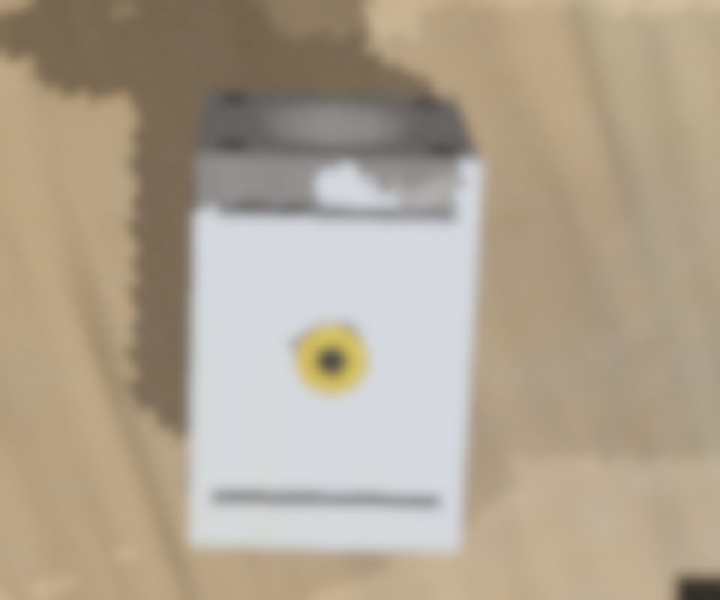

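Run:
```python
from h import *
import pickle
s=pickle.load(open('w2.pkl','rb'))
P=[at('wrist',*p,.04,s)[:2] for p in [(335.3,250),(313.2,215.5),(360.3,216),(357,281.7),(311,281.5)]]
for p in P:print(p)
print('mean',np.mean(P[1:],0))
b=(P[1]+P[2]-P[3]-P[4])/2; print('len',np.linalg.norm(b),'az',np.degrees(np.arctan2(b[1],b[0])))
w=(P[2]+P[3]-P[1]-P[4])/2; print('w',np.linalg.norm(w),'az',np.degrees(np.arctan2(w[1],w[0])))
c=np.mean(P,0)*0+P[0]*.5+np.mean(P[1:],0)*.5
u=b/np.linalg.norm(b)
g=c+.022*u; print('c',c,'grasp',g)
# grasp point z .024 -> TCP z .016 ; TCP xy = grasp xy + 8mm*tool x horizontal
plan([g[0]-.0001,g[1]-.0002,.09],np.degrees(np.arctan2(w[1],w[0])))
```

```text
[0.5214 0.1144]
[0.5127 0.1497]
[0.5504 0.1371]
[0.5311 0.0796]
[0.4919 0.0923]
mean [0.5215 0.1147]
len 0.06084943839078782 az 70.71247695434448
w 0.04048646744652643 az -18.173703609736688
c [0.5215 0.1145] grasp [0.5287 0.1353]
t 5.33 tcp [0.5161 0.1399 0.1923] x [-0.015  -0.0276 -0.9995] y [ 0.9533 -0.3021 -0.0059] yawY -17.58 gap 69.7mm F [-0.7568 -0.2017  0.2121] q [ 0.1331  0.0559  1.7881 -0.0262  1.3162  0.4468]
shift units (tool axes now) [ 2.0446  0.2802 -0.0471] rows>= 2.478111534135062
roll deg 0.5895645596724393 units 0.01310143465938754 rows>= 0.0823414189486647  yaw err -0.5895645596724393
```

```bash
python3 -m pendant '[[[0.5,0.07,-0.01],0.02],[[0.5,0.07,-0.01],0],[[0.5,0.07,-0.01],0],[[0.5,0.07,-0.01],0],[[0,0,0],0],[[0,0,0],0]]';  python3 -c "
from h import *
plan([.5286,.1351,.016],-18.7)"
```

```text
clock: 5.83
ee_pos: [0.5318, 0.1352, 0.0922]
tool_rot: [1.39, 1.045, -1.43]
wrist_force: [0.5, -0.0, 1.4]
finger_gap: 0.801
t 5.83 tcp [0.5318 0.1352 0.0922] x [-0.0082 -0.0266 -0.9996] y [ 0.9605 -0.2782 -0.0005] yawY -16.15 gap 69.6mm F [ 0.5087 -0.0165  1.4438] q [ 0.1207  0.1981  1.8346 -0.0282  1.1205  0.4151]
shift units (tool axes now) [ 1.5232 -0.06   -0.0224] rows>= 1.830215441473515
roll deg 2.547842662552526 units 0.056618725834500575 rows>= 0.3558439472838723  yaw err -2.547842662552526
```

```bash
python3 -m pendant '[[[0.3,-0.01,0],0.05],[[0.3,-0.01,0],0],[[0.3,-0.01,0],0],[[0.3,-0.01,0],0],[[0,0,0],0],[[0,0,0],0]]';  python3 -c "
from h import *
plan([.5286,.1351,.016],-18.7)"
```

```text
clock: 6.33
ee_pos: [0.5351, 0.1355, 0.0405]
tool_rot: [1.413, 1.027, -1.435]
wrist_force: [0.9, -0.4, 0.6]
finger_gap: 0.802
t 6.33 tcp [0.5351 0.1355 0.0405] x [ 0.0031 -0.0251 -0.9997] y [ 0.9544 -0.2983  0.0104] yawY -17.36 gap 69.8mm F [ 0.9418 -0.3716  0.6464] q [ 0.1206  0.2737  1.8571 -0.0299  1.0109  0.4395]
shift units (tool axes now) [ 0.4894 -0.1258  0.0359] rows>= 0.6080967365194158
roll deg 1.3410083395856418 units 0.029800185324125372 rows>= 0.1872916675398941  yaw err -1.3410083395856418
```

```bash
python3 -m pendant '[[[0.15,-0.06,0.01],0.03],[[0.15,-0.06,0.01],0],[[0.15,-0.02,0.01],0],[[0,0,0],0],[[0,0,0],0]]';  python3 -c "
from h import *
plan([.5286,.1351,.016],-18.7)"
```

```text
clock: 6.75
ee_pos: [0.531, 0.1365, 0.0216]
tool_rot: [1.434, 1.01, -1.443]
wrist_force: [0.3, 0.4, 0.4]
finger_gap: 0.801
t 6.75 tcp [0.531  0.1365 0.0216] x [ 0.0111 -0.0241 -0.9996] y [ 0.9474 -0.3195  0.0182] yawY -18.63 gap 69.7mm F [0.2738 0.4367 0.4251] q [ 0.1233  0.2916  1.8784 -0.0308  0.9638  0.4662]
shift units (tool axes now) [ 0.1124 -0.0377  0.0404] rows>= 0.15035003815656495
roll deg 0.06655887457593224 units 0.001479086101687383 rows>= 0.00929593220334249  yaw err -0.06655887457593224
```

```bash
python3 -m pendant '[[[0.08,-0.04,0.05],0],[[0.05,0,0],0],[[0,0,0],0]]' ; python3 -m pendant '[[[0,0,0],0],[[0,0,0],0],[[0,0,0],0],[[0,0,0],0],[[0,0,0],0],[[0,0,0],0]]' -1 4;  python3 -c "
from h import *
plan([.5286,.1351,.016],-18.7)"
```

```text
clock: 7.0
ee_pos: [0.5284, 0.1345, 0.015]
tool_rot: [1.434, 1.01, -1.442]
wrist_force: [0.4, 0.4, -0.1]
finger_gap: 0.798
clock: 7.5
ee_pos: [0.5286, 0.1344, 0.0151]
tool_rot: [1.434, 1.01, -1.442]
wrist_force: [-0.9, -0.9, -0.8]
finger_gap: 0.465
t 7.50 tcp [0.5286 0.1344 0.0151] x [ 0.0118 -0.0241 -0.9996] y [ 0.9475 -0.3192  0.0189] yawY -18.62 gap 40.4mm F [-0.8673 -0.8812 -0.7861] q [ 0.1199  0.2965  1.8876 -0.0311  0.9489  0.4631]
shift units (tool axes now) [-0.018  -0.0049 -0.0121] rows>= 0.026667722670830597
roll deg 0.08382484108867061 units 0.0018627742464149024 rows>= 0.011707380040317125  yaw err -0.08382484108867061
```

```bash
python3 -m pendant '[[[-0.15,0,0],0],[[-0.2,0,0.05],0],[[-0.2,0,0.1],0],[[-0.2,0,0.1],0],[[-0.2,0,0.1],0],[[-0.2,0,0],0],[[-0.2,0,0],0],[[-0.2,0,0],0],[[0,0,0],0],[[0,0,0],0]]';  python3 -c "
from h import *
s,_=info()
cv2.imwrite('pics/w3.png',get_image('wrist'))
im=get_image('scene');u,v=proj('scene',s['ee_pos'])[0].astype(int);print(u,v)
crop(im,max(u-80,0),v-60,u+80,v+60,5,'pics/s3.png')
"
```

```text
clock: 8.33
ee_pos: [0.5219, 0.1177, 0.1034]
tool_rot: [1.437, 1.008, -1.44]
wrist_force: [-0.4, -0.2, -2.5]
finger_gap: 0.457
t 8.33 tcp [0.5219 0.1177 0.1034] x [ 0.0146 -0.0239 -0.9996] y [ 0.9472 -0.3199  0.0215] yawY -18.66 gap 39.8mm F [-0.362  -0.2222 -2.4654] q [ 0.09    0.1341  1.8838 -0.028   1.1115  0.4282]
278 233
```

View pics/s3.png

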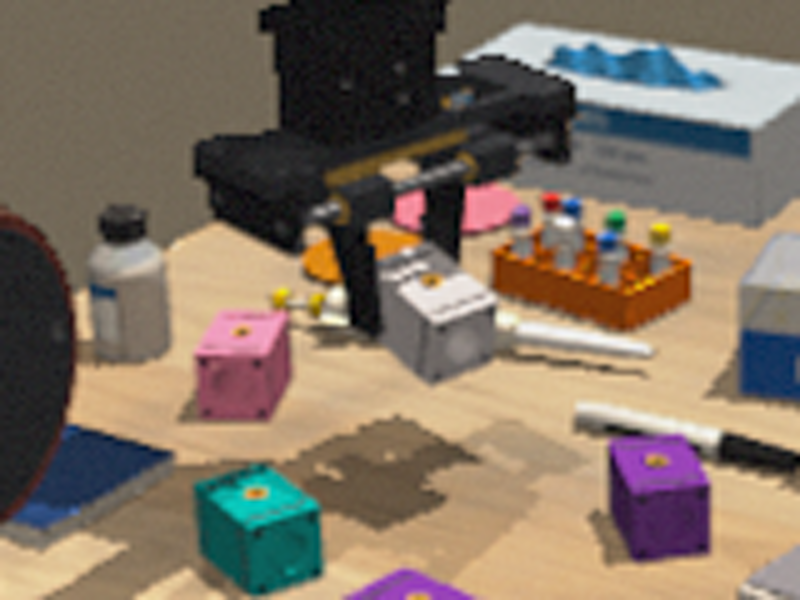

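View pics/w3.png

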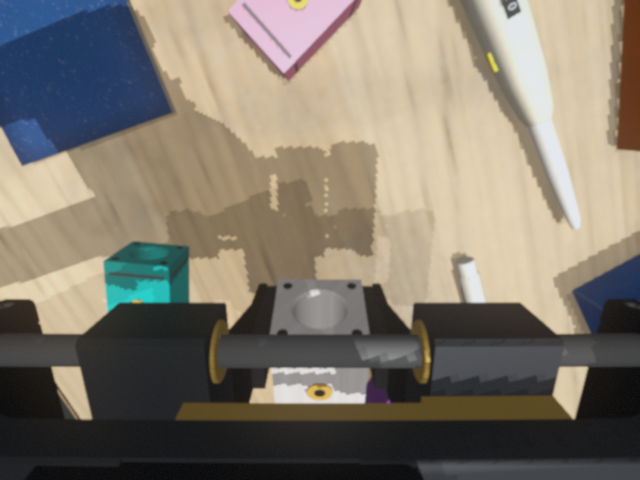

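The collar is lifted but tipped only about 30°. I'll drop to the minimum grip and jerk it gently so it swings down.

```bash
python3 -m pendant '[[[0,0,0],0],[[0,0,0],0],[[0.2,0,0],0],[[-0.5,0,0],0],[[0,0,0],0],[[0,0,0],0]]' -1 3;  python3 -c "
from h import *
s,_=info()
im=get_image('scene');u,v=proj('scene',s['ee_pos'])[0].astype(int);print(u,v)
crop(im,max(u-40,0),v-30,u+40,v+30,8,'pics/s4.png')
"
```

```text
clock: 8.93
ee_pos: [0.5178, 0.118, 0.1109]
tool_rot: [1.429, 1.014, -1.449]
wrist_force: [-1.8, -0.8, -2.3]
finger_gap: 0.458
t 8.93 tcp [0.5178 0.118  0.1109] x [ 0.0037 -0.0248 -0.9997] y [ 0.9476 -0.3192  0.0114] yawY -18.61 gap 39.8mm F [-1.7557 -0.8475 -2.2855] q [ 0.0914  0.1232  1.88   -0.0276  1.1371  0.428 ]
277 231
```

View pics/s4.png

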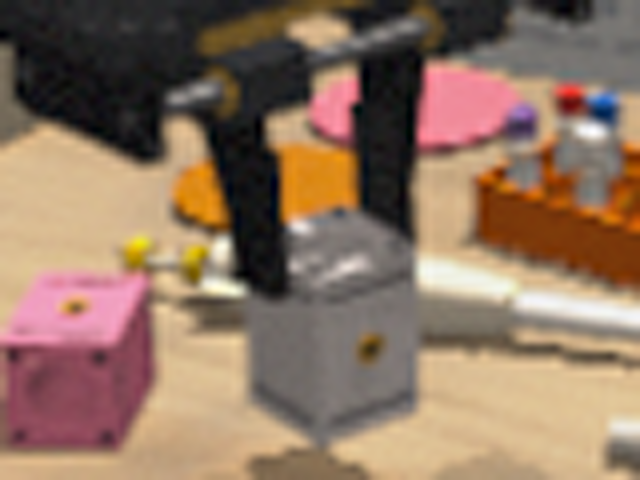

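The collar swung upright, with the screw now facing sideways. I'll roll it to the final heading, then set it down.

```bash
python3 -m pendant '[[[0,0,0],0.08],[[0,0,0],0.14],[[0,0,0],0.14],[[0,0,0],0.14],[[0,0,0],0.14],[[0,0,0],0.14],[[0,0,0],0.14],[[0,0,0],0.14],[[0,0,0],0.14],[[0,0,0],0.14],[[0,0,0],0.14],[[0,0,0],0.14]]' -1 4; python3 -m pendant '[[[0,0,0],0.08],[[0.15,0,0],0],[[0.15,0,0],0],[[0.15,0,0],0],[[0.15,0,0],0],[[0.15,0,0],0],[[0,0,0],0],[[0,0,0],0]]';  python3 -c "
from h import *
s,_=info()
im=get_image('scene');u,v=proj('scene',s['ee_pos'])[0].astype(int);print(u,v)
crop(im,max(u-40,0),v-30,u+40,v+30,8,'pics/s5.png')
"
```

```text
clock: 9.98
ee_pos: [0.5133, 0.1173, 0.0979]
tool_rot: [-2.183, 0.123, 2.198]
wrist_force: [-0.6, 0.5, -1.9]
finger_gap: 0.457
clock: 10.65
ee_pos: [0.5127, 0.1153, 0.0528]
tool_rot: [-2.15, 0.191, 2.164]
wrist_force: [-0.5, -0.7, 5.7]
finger_gap: 0.467
t 10.65 tcp [0.5127 0.1153 0.0528] x [-0.0088 -0.0275 -0.9996] y [-0.1478 -0.9886  0.0285] yawY -98.51 gap 40.6mm F [-0.5111 -0.7431  5.7453] q [ 0.0881  0.2057  1.9122 -0.0309  1.0351  1.8233]
278 252
```

View pics/s5.png

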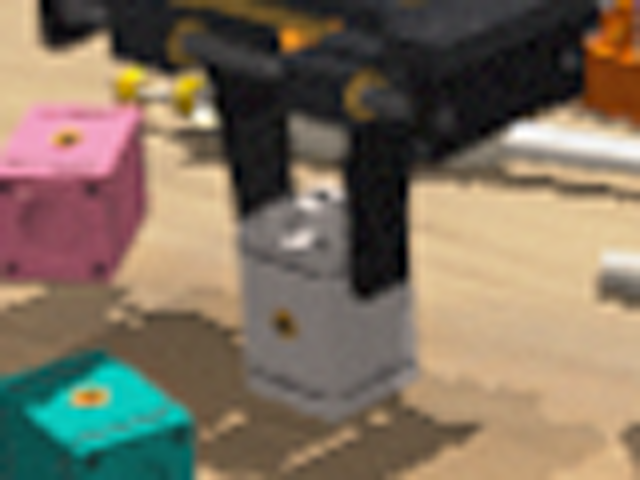

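```bash
python3 -m pendant '[[[0.06,0,0],0],[[0.06,0,0],0],[[0.06,0,0],0]]' -1 3; python3 -m pendant '[[[0,0,0],0],[[0,0,0],0]]';  python3 -c "
from h import *
s,_=info()
cv2.imwrite('pics/w6.png',get_image('wrist'))
im=get_image('scene');u,v=proj('scene',s['ee_pos'])[0].astype(int);print(u,v)
crop(im,max(u-40,0),v-30,u+40,v+30,8,'pics/s6.png')
"
```

```text
clock: 10.95
ee_pos: [0.514, 0.1151, 0.0455]
tool_rot: [-2.153, 0.19, 2.161]
wrist_force: [-1.2, -1.6, 4.5]
finger_gap: 0.465
clock: 11.12
ee_pos: [0.514, 0.1151, 0.0451]
tool_rot: [-2.153, 0.19, 2.161]
wrist_force: [-0.2, -1.8, 3.2]
finger_gap: 0.458
t 11.12 tcp [0.514  0.1151 0.0451] x [-0.0059 -0.0274 -0.9996] y [-0.1475 -0.9887  0.0279] yawY -98.49 gap 39.9mm F [-0.2443 -1.7795  3.2364] q [ 0.0875  0.2188  1.9142 -0.0314  1.0171  1.8231]
279 254
```

View pics/s6.png

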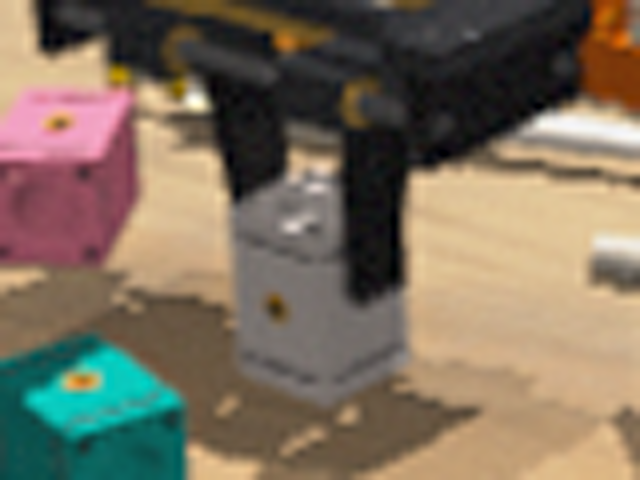

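View pics/w6.png

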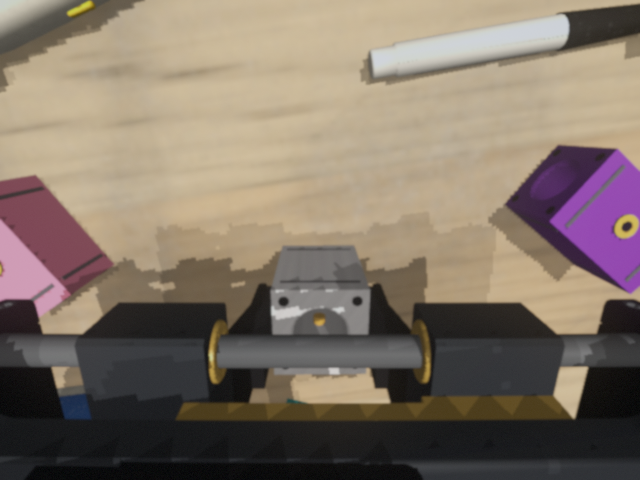

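TCP z is 0.045, which matches a flat-standing collar, so I'll let go and lift.

```bash
python3 -m pendant '[[[0,0,0],0],[[0,0,0],0],[[0,0,0],0],[[0,0,0],0]]' 0.3; python3 -m pendant '[[[-0.2,0,0],0],[[-0.4,0,0],0],[[-0.6,0,0],0],[[-0.6,0,0],0],[[-0.6,0,0],0],[[-0.3,0,0],0],[[0,0,0],0],[[0,0,0],0]]';  python3 -c "
from h import *
import pickle
s,_=info();pickle.dump(s,open('w7.pkl','wb'))
cv2.imwrite('pics/w7.png',get_image('wrist'))
im=get_image('scene')
crop(im,240,230,320,290,8,'pics/s7.png')
im=get_image('top');cv2.imwrite('pics/top7.png',im)
"
```

```text
clock: 11.55
ee_pos: [0.5128, 0.1156, 0.0442]
tool_rot: [-2.15, 0.189, 2.163]
wrist_force: [0.9, -0.6, -0.6]
finger_gap: 0.627
clock: 12.22
ee_pos: [0.5116, 0.1198, 0.1871]
tool_rot: [-2.146, 0.189, 2.168]
wrist_force: [0.2, 1.1, -0.9]
finger_gap: 0.656
t 12.22 tcp [0.5116 0.1198 0.1871] x [-0.0124 -0.026  -0.9996] y [-0.1471 -0.9887  0.0275] yawY -98.46 gap 57.1mm F [ 0.2279  1.1193 -0.9349] q [ 0.0957  0.0353  1.8196 -0.0256  1.3017  1.8213]
```

View pics/s7.png

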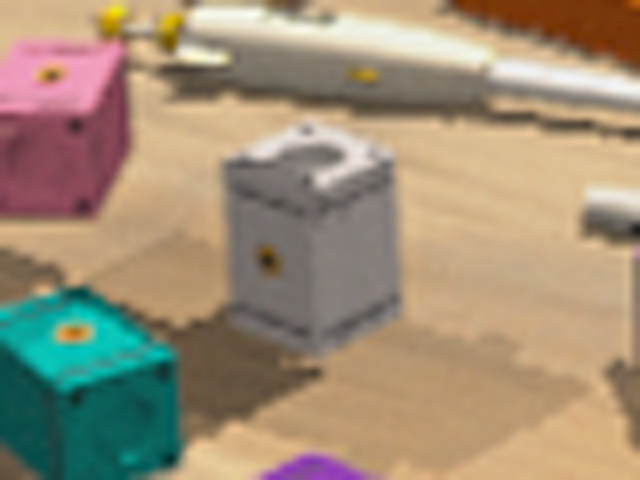

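View pics/w7.png

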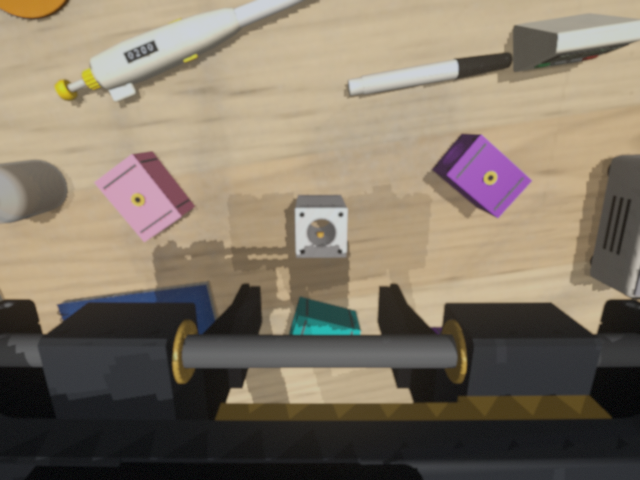

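The collar now stands on its own, bore up and screw towards the robot. Wrist view: top centre at (321,230). Next, the mixer.

Run:
```python
from h import *
import pickle
s=pickle.load(open('w7.pkl','rb'))
crop(cv2.imread('pics/w7.png'),280,180,360,270,6,'pics/w7c.png')
plan([.46,-.19,.25],-6)
```

```text
t 12.37 tcp [0.5103 0.1196 0.1848] x [-0.0164 -0.0265 -0.9995] y [-0.1471 -0.9887  0.0286] yawY -98.46 gap 56.2mm F [-0.353  -0.1675 -0.8336] q [ 0.0955  0.0377  1.8216 -0.0257  1.3012  1.8212]
shift units (tool axes now) [-1.1223  6.307   0.0985] rows>= 7.691305082130683
roll deg 87.5395151475862 units 1.945322558835249 rows>= 12.226189266422654  yaw err -87.5395151475862
```

View pics/w7c.png

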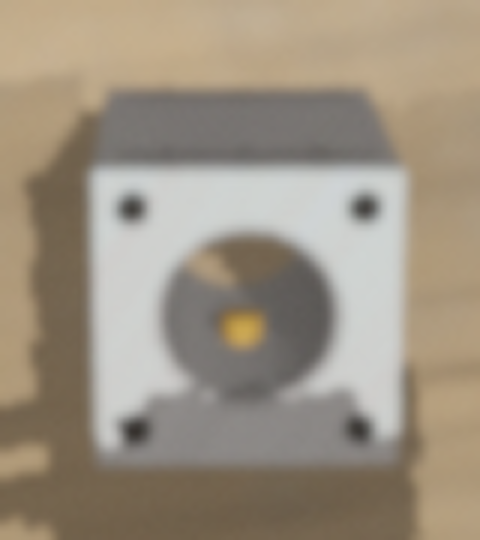

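```bash
python3 - <<'E'
from h import *
import pickle
s=pickle.load(open('w7.pkl','rb'))
P=[at('wrist',*p,.06,s)[:2] for p in [(294.7,207.8),(348.3,207.8),(346.2,257.2),(296.7,257.2)]]
for p in P: print(p)
c=np.mean(P,0);b=(P[0]+P[1]-P[2]-P[3])/2;w=(P[1]+P[2]-P[0]-P[3])/2
print(c,np.linalg.norm(b),np.degrees(np.arctan2(b[1],b[0])),np.linalg.norm(w),np.degrees(np.arctan2(w[1],w[0])))
E
python3 -m pendant '[[[-0.15,0.3,0],0],[[-0.2,0.6,0],0],[[-0.2,0.8,0],0],[[-0.2,0.8,0],0],[[-0.2,0.8,0.01],0],[[-0.15,0.8,0.01],0],[[0,0.8,0.01],0],[[0,0.8,0.01],0],[[0,0.6,0.01],0],[[0,0.3,0.01],0],[[0,0,0],0],[[0,0,0],0]]'; python3 -m pendant '[[[0,0,0],-0.1],[[0,0,0],-0.15],[[0,0,0],-0.15],[[0,0,0],-0.15],[[0,0,0],-0.15],[[0,0,0],-0.15],[[0,0,0],-0.15],[[0,0,0],-0.15],[[0,0,0],-0.15],[[0,0,0],-0.15],[[0,0,0],-0.15],[[0,0,0],-0.15]]'; python3 -m pendant '[[[0,0,0],-0.15],[[0,0,0],-0.1],[[0,0,0],-0.05],[[0,0,0],0],[[0,0,0],0]]';  python3 -c "
from h import *
import pickle
s,_=info();pickle.dump(s,open('w8.pkl','wb'))
cv2.imwrite('pics/w8.png',get_image('wrist'))
"
```

```text
[0.5362 0.1327]
[0.5299 0.0919]
[0.4901 0.0985]
[0.4962 0.1378]
[0.5131 0.1152] 0.040338663404934354 -8.347927354808625 0.04049686757388523 -98.8281236545653
clock: 13.37
ee_pos: [0.4461, -0.216, 0.2283]
tool_rot: [-2.098, 0.177, 2.212]
wrist_force: [0.0, 0.3, 0.6]
finger_gap: 0.652
clock: 14.37
ee_pos: [0.4431, -0.1954, 0.2126]
tool_rot: [1.361, 1.123, -1.465]
wrist_force: [0.3, 0.6, -0.3]
finger_gap: 0.653
clock: 14.78
ee_pos: [0.4421, -0.1861, 0.2069]
tool_rot: [1.179, 1.277, -1.27]
wrist_force: [-0.1, -1.0, 0.3]
finger_gap: 0.649
t 14.78 tcp [ 0.4421 -0.1861  0.2069] x [-0.0844  0.0106 -0.9964] y [ 0.9964 -0.0044 -0.0845] yawY -0.25 gap 56.5mm F [-0.1221 -1.0119  0.2595] q [-0.5392 -0.0422  1.8605 -0.0347  1.4014 -0.5271]
```

View pics/w8.png

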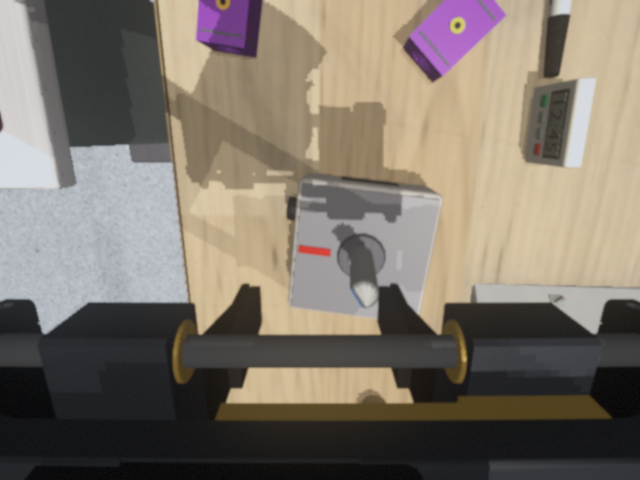

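```bash
python3 -m pendant '[[[0,0,0],0],[[0,0,0],0],[[0,0,0],0]]' >/dev/null;  python3 -c "
from h import *
s,_=info();print(s['joint_velocities'])
"; python3 -m pendant '[[[0,0,0],-0.05],[[0,0,0],-0.05],[[0,0,0],0],[[0,0,0],0]]' >/dev/null;  python3 -c "
from h import *
s,_=info();print(s['joint_velocities'])"; python3 -m pendant '[[[0,0,0],0.1],[[0,0,0],0.1],[[0,0,0],0],[[0,0,0],0]]' >/dev/null;  python3 -c "
from h import *
s,_=info();print(s['joint_velocities'])"
```

```text
t 15.08 tcp [ 0.442  -0.1847  0.2061] x [-0.0858  0.0116 -0.9962] y [ 0.9963 -0.0057 -0.0858] yawY -0.33 gap 56.3mm F [ 0.0077 -0.1147 -0.4137] q [-0.537  -0.0418  1.8618 -0.0344  1.4014 -0.5237]
[0.0036 0.0015 0.0011 0.0011 0.0001 0.0086]
t 15.42 tcp [ 0.442  -0.1848  0.2061] x [-0.0856  0.0116 -0.9963] y [ 0.9938  0.0726 -0.0845] yawY 4.18 gap 56.5mm F [ 0.1762 -1.2245 -0.6529] q [-0.5372 -0.0418  1.8617 -0.0343  1.4014 -0.6022]
[-0.0011 -0.0006 -0.0005  0.0001  0.0014 -0.0059]
t 15.75 tcp [ 0.442  -0.1852  0.2063] x [-0.0852  0.0115 -0.9963] y [ 0.9919 -0.0941 -0.0859] yawY -5.42 gap 56.3mm F [ 0.3725 -0.6792 -0.1264] q [-0.5378 -0.042   1.8615 -0.0343  1.4014 -0.4359]
[-0.001   0.0008  0.0014  0.0009  0.0016  0.0306]
```

```bash
python3 -c "
from h import *
for r in [[-2.146,.189,2.168],[-2.098,.177,2.212],[1.361,1.123,-1.465],[1.179,1.277,-1.27],[0.179,1.565,-.189],[.18,1.565,-.184],[-.976,1.376,.942]]: print(Rr.from_rotvec(r).as_matrix()[:,0])
"
```

```text
[-0.0121 -0.0263 -0.9996]
[-0.054  -0.016  -0.9984]
[-0.0763  0.0036 -0.9971]
[-0.0847  0.0106 -0.9964]
[-0.0028 -0.0061 -1.    ]
[-0.0022 -0.0023 -1.    ]
[-0.0082 -0.0309 -0.9995]
```

Run:
```python
from h import *
import pickle
s=pickle.load(open('w8.pkl','rb'))
im=cv2.imread('pics/w8.png')
crop(im,280,170,450,320,4,'pics/w8c.png')
crop(im,330,220,400,310,7,'pics/w8d.png')
```

```text
(no output)
```

View pics/w8c.png

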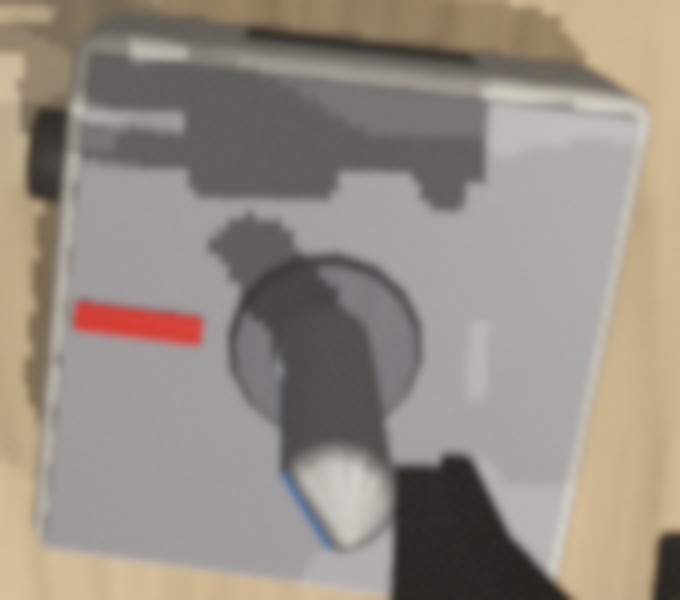

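View pics/w8d.png

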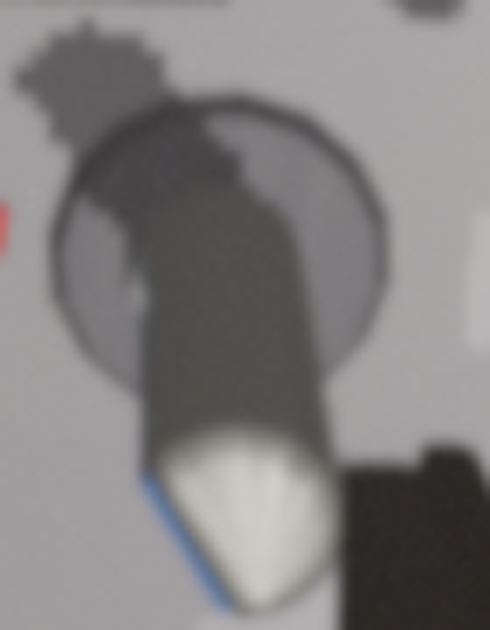

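Run:
```python
from h import *
import pickle
s=pickle.load(open('w8.pkl','rb'))
a,b=at('wrist',350.7,288.3,.137,s),at('wrist',362.1,307.1,.137,s)
d=b-a;print(a,b,np.linalg.norm(d))
n=np.array([-d[1],d[0]]); n=n if n[0]<0 else -n
print('flat az',np.degrees(np.arctan2(n[1],n[0]))%360)
m=[at('wrist',298.8,249.3,.058,s),at('wrist',330.8,253,.058,s)];e=m[0]-m[1];print(m,np.linalg.norm(e),'mark az',np.degrees(np.arctan2(e[1],e[0])))
print('boss',at('wrist',361,256,.064,s))
Q=lambda u,v:at('wrist',280+u/4,170+v/4,.058,s)[:2]
C=[Q(88,42),Q(643,103),Q(40,545)]
for i in C:print(i)
for i,j in((0,1),(0,2)):
    e=C[j]-C[i];print(np.linalg.norm(e),np.degrees(np.arctan2(e[1],e[0])))
# shaft axis from flat
mid=(a+b)[:2]/2; nn=n/np.linalg.norm(n); print('axis from flat',mid-.006*nn)
o,_=ray('wrist',320,240,s);print('cam',o)
```

```text
[ 0.4565 -0.2019  0.137 ] [ 0.4643 -0.215   0.137 ] 0.015252541525540723
flat az 210.5709842519789
[array([ 0.4117, -0.2011,  0.058 ]), array([ 0.4393, -0.2038,  0.058 ])] 0.027807059019164724 mark az 174.44753075682894
boss [ 0.465  -0.2038  0.064 ]
[ 0.4154 -0.142 ]
[ 0.5275 -0.1533]
[ 0.4026 -0.2554]
0.11261967686857646 -5.763987549099772
0.11413664900671504 -96.461711299458
axis from flat [ 0.4656 -0.2054]
cam [ 0.4551 -0.1062  0.3589]
```

The wrist picture puts the flat's azimuth at about 210.5° and the mark's at about 174.3°. The axis is near (0.4652, -0.205), and the boss, box and flat estimates agree to 2 mm. The shaft therefore has to turn by about -36°.

```bash
python3 -m pendant '[[[0,0,0],-0.1],[[0,0,0],-0.15],[[0,0,0],-0.15],[[0,0,0],-0.15],[[0,0,0],-0.15],[[0,0,0],-0.1],[[0,0,0],0],[[0,0,0],0]]'; python3 -c "
from h import *
plan([.465,-.205,.197],30.5)
"
```

```text
clock: 16.42
ee_pos: [0.442, -0.1855, 0.2066]
tool_rot: [0.761, 1.509, -0.811]
wrist_force: [-0.6, 0.3, -0.3]
finger_gap: 0.652
t 16.42 tcp [ 0.442  -0.1855  0.2066] x [-0.0848  0.0113 -0.9963] y [ 0.8373  0.5428 -0.0651] yawY 32.96 gap 56.7mm F [-0.5854  0.2637 -0.319 ] q [-0.5384 -0.0422  1.8612 -0.0343  1.4014 -1.1047]
shift units (tool axes now) [0.147  0.1857 0.586 ] rows>= 0.758774802111134
roll deg 2.455717887067493 units 0.05457150860149985 rows>= 0.3429773585289795  yaw err -2.455717887067493
```

```bash
python3 -m pendant '[[[0.04,0.05,0.15],0.05],[[0.04,0.05,0.15],0],[[0.04,0.05,0.15],0],[[0.04,0.04,0.12],0],[[0,0,0],0],[[0,0,0],0]]'; python3 -c "
from h import *
plan([.465,-.205,.15],30.5)
"
```

```text
clock: 16.92
ee_pos: [0.4658, -0.2065, 0.1956]
tool_rot: [0.794, 1.495, -0.847]
wrist_force: [0.3, 0.2, -0.1]
finger_gap: 0.648
t 16.92 tcp [ 0.4658 -0.2065  0.1956] x [-0.0848  0.0114 -0.9963] y [ 0.8605  0.5049 -0.0675] yawY 30.40 gap 56.4mm F [ 0.3024  0.2493 -0.1255] q [-0.5495  0.0414  1.7988 -0.0352  1.3799 -1.0703]
shift units (tool axes now) [0.9109 0.0636 0.0134] rows>= 1.0963159808287486
roll deg -0.09941464069027006 units -0.002209214237561557 rows>= 0.013884726353389673  yaw err 0.09941464069027006
```

```bash
python3 -m pendant '[[[0.2,0.015,0.003],0],[[0.2,0.015,0.003],0],[[0.2,0.015,0.003],0],[[0.2,0.015,0.003],0],[[0.2,0.015,0.003],0],[[0.2,0.015,0.003],0],[[0.2,0.01,0.003],0],[[0.2,0.01,0.003],0],[[0.2,0.01,0.003],0],[[0.1,0,0],0],[[0,0,0],0],[[0,0,0],0]]'; python3 -c "
from h import *
plan([.465,-.205,.098],30.5)
cv2.imwrite('pics/w9.png',get_image('wrist'))
im=get_image('scene');crop(im,340,210,440,290,8,'pics/s9.png')
"
```

```text
clock: 17.92
ee_pos: [0.4606, -0.2013, 0.0874]
tool_rot: [0.794, 1.501, -0.847]
wrist_force: [0.2, 0.1, 0.4]
finger_gap: 0.651
t 17.92 tcp [ 0.4606 -0.2013  0.0874] x [-0.0897  0.0145 -0.9959] y [ 0.8599  0.5057 -0.0701] yawY 30.46 gap 56.7mm F [0.2402 0.0576 0.4457] q [-0.5462  0.1581  1.8937 -0.0371  1.1744 -1.06  ]
shift units (tool axes now) [-0.2195  0.0227  0.0957] rows>= 0.28874932810712073
roll deg -0.041237379836900345 units -0.0009163862185977854 rows>= 0.0057594105917458584  yaw err 0.041237379836900345
```

View pics/s9.png

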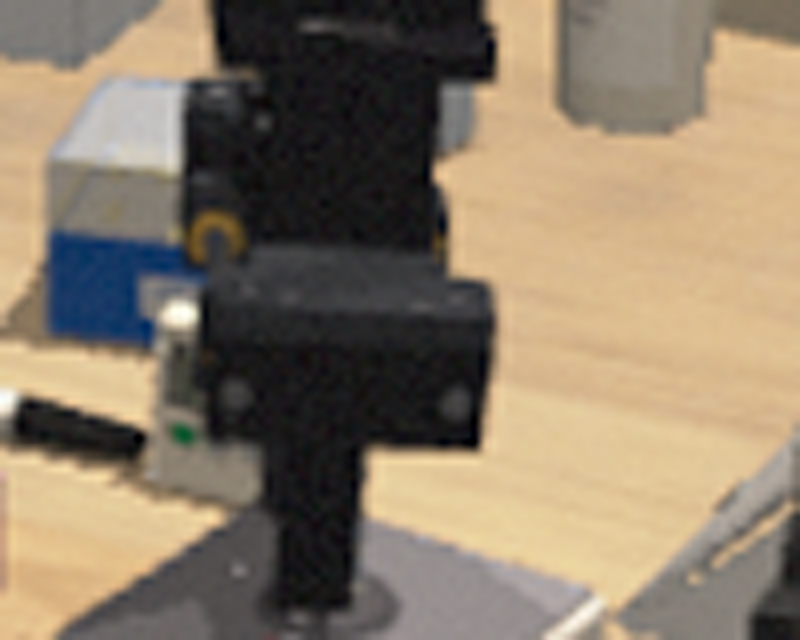

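View pics/w9.png

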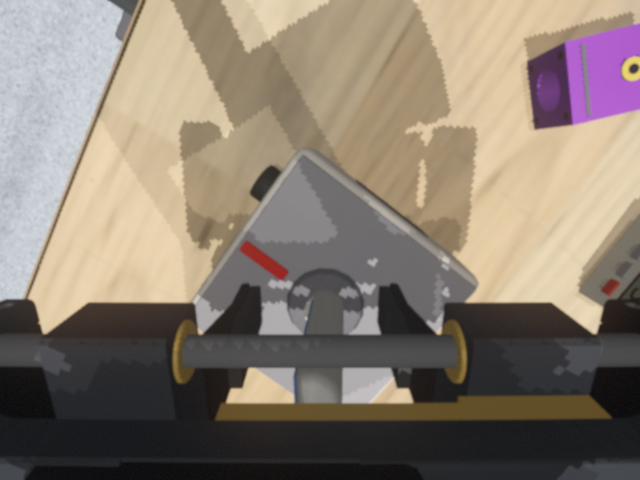

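```bash
python3 -m pendant '[[[-0.08,0.01,0.05],0],[[-0.08,0.01,0.04],0],[[-0.04,0,0],0],[[0,0,0],0]]'; python3 -m pendant '[[[0,0,0],0],[[0,0,0],0],[[0,0,0],0],[[0,0,0],0],[[0,0,0],0],[[0,0,0],0],[[0,0,0],0],[[0,0,0],0]]' -1 10; python3 -c "
from h import *
plan([.465,-.205,.098],30.5)
"
```

```text
clock: 18.35
ee_pos: [0.4671, -0.2065, 0.1011]
tool_rot: [0.793, 1.495, -0.846]
wrist_force: [0.5, -0.8, -0.3]
finger_gap: 0.651
clock: 19.02
ee_pos: [0.4666, -0.2075, 0.1022]
tool_rot: [0.791, 1.495, -0.848]
wrist_force: [0.5, 1.4, 1.9]
finger_gap: 0.209
t 19.02 tcp [ 0.4666 -0.2075  0.1022] x [-0.0857  0.0095 -0.9963] y [ 0.86    0.5056 -0.0692] yawY 30.45 gap 18.2mm F [0.5455 1.4297 1.9465] q [-0.5489  0.1508  1.8699 -0.0393  1.1993 -1.0628]
shift units (tool axes now) [ 0.0873  0.0028 -0.0554] rows>= 0.1242127336076119
roll deg -0.04932084687290228 units -0.0010960188193978285 rows>= 0.006888386434762888  yaw err 0.04932084687290228
```

```bash
python3 -m pendant '[[[0,0,0],0],[[0,0,0],0],[[0,0,0],0],[[0,0,0],0],[[0,0,0],0],[[0,0,0],0]]' -1 40; python3 -c "
from h import *
s,_=info();print(s['moment'])
"
```

```text
clock: 19.52
ee_pos: [0.4667, -0.2074, 0.1022]
tool_rot: [0.794, 1.494, -0.848]
wrist_force: [-3.6, -0.3, 0.8]
finger_gap: 0.2
t 19.52 tcp [ 0.4667 -0.2074  0.1022] x [-0.0841  0.0112 -0.9964] y [ 0.8611  0.504  -0.067 ] yawY 30.34 gap 17.4mm F [-3.5528 -0.3334  0.8168] q [-0.5502  0.1503  1.8704 -0.0369  1.1988 -1.0632]
[ 0.4495 -0.8163  0.094 ]
```

Holding barely squares the tool to the shaft, but its leftover lean is harmless for turning. I'll turn the shaft gently now.

```bash
python3 -m pendant '[[[0,0,0],0.03],[[0,0,0],0.06],[[0,0,0],0.06],[[0,0,0],0.06]]' -1 25; python3 -c "
from h import *
s,_=info();print(s['moment'])
"
```

```text
clock: 19.85
ee_pos: [0.4665, -0.208, 0.1023]
tool_rot: [0.92, 1.433, -0.988]
wrist_force: [-2.9, -0.6, 1.7]
finger_gap: 0.208
t 19.85 tcp [ 0.4665 -0.208   0.1023] x [-0.0849  0.0097 -0.9963] y [ 0.9347  0.3472 -0.0763] yawY 20.38 gap 18.1mm F [-2.8631 -0.6443  1.7292] q [-0.5502  0.1505  1.8702 -0.0388  1.1988 -0.8889]
[ 0.2056 -0.4534  0.0815]
```

```bash
python3 -m pendant '[[[0,0,0],0.06],[[0,0,0],0.06],[[0,0,0],0.06],[[0,0,0],0.06],[[0,0,0],0.06],[[0,0,0],0.06],[[0,0,0],0.06],[[0,0,0],0.06],[[0,0,0],0.06],[[0,0,0],0.04],[[0,0,0],0.0],[[0,0,0],0.0]]'; python3 -c "
from h import *
s,_=info();print(s['moment'])
cv2.imwrite('pics/w10.png',get_image('wrist'))
im=get_image('scene');crop(im,340,210,440,290,8,'pics/s10.png')
"
```

```text
clock: 20.85
ee_pos: [0.4654, -0.2093, 0.1023]
tool_rot: [1.267, 1.206, -1.377]
wrist_force: [-2.5, -1.0, 1.6]
finger_gap: 0.212
t 20.85 tcp [ 0.4654 -0.2093  0.1023] x [-0.0882  0.006  -0.9961] y [ 0.9866 -0.1374 -0.0882] yawY -7.93 gap 18.4mm F [-2.547  -1.0319  1.6293] q [-0.5503  0.1505  1.8703 -0.044   1.1996 -0.3945]
[ 0.1229 -0.6898  0.1354]
```

View pics/w10.png

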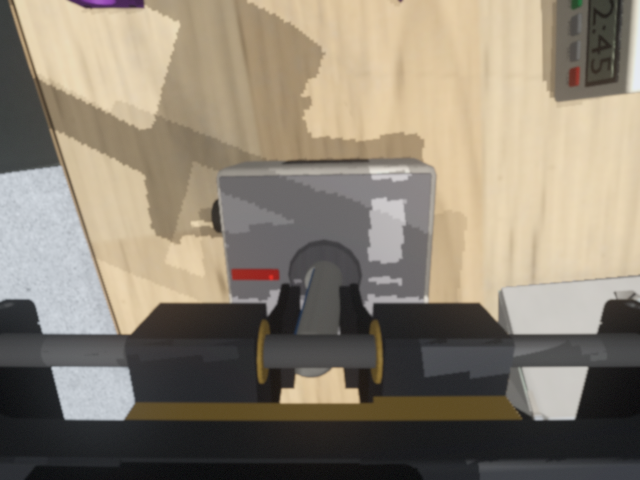

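View pics/s10.png

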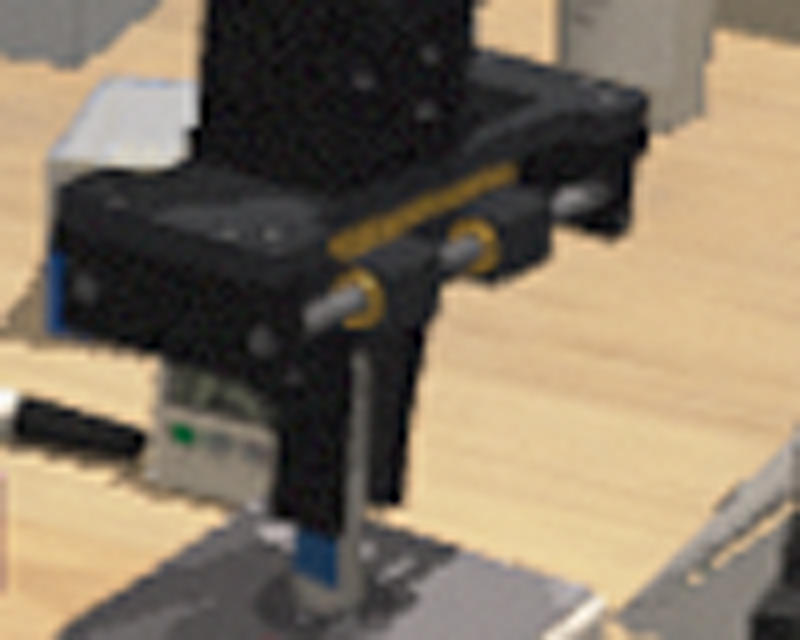

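```bash
python3 -m pendant '[[[0,0,0],-0.048],[[0,0,0],0],[[0,0,0],0],[[0,0,0],0]]'; python3 -c "
from h import *
s,_=info()";  python3 -m pendant '[[[0,0,0],0],[[0,0,0],0],[[0,0,0],0],[[0,0,0],0],[[0,0,0],0]]' 0.35; python3 -c "
from h import *
plan([.465,-.16,.2])
"
```

```text
clock: 21.28
ee_pos: [0.4655, -0.2092, 0.1023]
tool_rot: [1.24, 1.227, -1.347]
wrist_force: [-4.1, -0.9, 0.8]
finger_gap: 0.213
t 21.28 tcp [ 0.4655 -0.2092  0.1023] x [-0.0881  0.0057 -0.9961] y [ 0.9912 -0.0987 -0.0882] yawY -5.69 gap 18.5mm F [-4.1462 -0.9303  0.778 ] q [-0.5499  0.1504  1.8704 -0.0442  1.1993 -0.4331]
clock: 21.7
ee_pos: [0.4655, -0.2088, 0.1018]
tool_rot: [1.24, 1.227, -1.349]
wrist_force: [0.2, -0.1, -0.2]
finger_gap: 0.51
t 21.70 tcp [ 0.4655 -0.2088  0.1018] x [-0.0892  0.0058 -0.996 ] y [ 0.991  -0.0992 -0.0894] yawY -5.72 gap 44.4mm F [ 0.1779 -0.0967 -0.2267] q [-0.549   0.1516  1.8701 -0.0447  1.1994 -0.4315]
shift units (tool axes now) [-1.9504 -0.2818 -0.9638] rows>= 2.63353717067792
```

```bash
python3 -m pendant '[[[-0.1,-0.01,0],0],[[-0.2,-0.02,0],0],[[-0.25,-0.02,0],0],[[-0.25,-0.02,0],0],[[-0.25,-0.02,0],0],[[-0.25,-0.02,-0.1],0],[[-0.25,-0.02,-0.15],0],[[-0.25,-0.02,-0.15],0],[[-0.15,-0.01,-0.15],0],[[-0.1,0,-0.1],0],[[0,0,-0.05],0],[[0,0,0],0]]'; python3 -c "
from h import *
import pickle
s,_=info();pickle.dump(s,open('w11.pkl','wb'))
im=get_image('wrist');cv2.imwrite('pics/w11.png',im)
"
```

```text
clock: 22.7
ee_pos: [0.4711, -0.1722, 0.2171]
tool_rot: [1.241, 1.223, -1.347]
wrist_force: [-0.1, 0.3, -0.5]
finger_gap: 0.673
t 22.70 tcp [ 0.4711 -0.1722  0.2171] x [-0.0854  0.0037 -0.9963] y [ 0.9913 -0.0998 -0.0853] yawY -5.75 gap 58.5mm F [-0.1331  0.3276 -0.5133] q [-0.4836  0.0029  1.7964 -0.0368  1.4198 -0.3765]
```

View pics/w11.png

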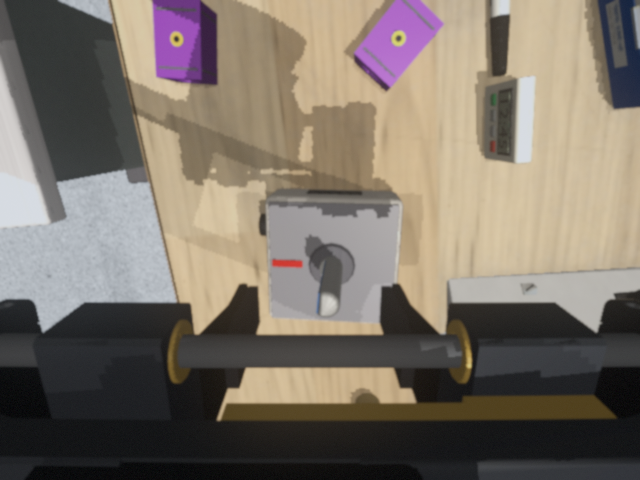

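Run:
```python
from h import *
im=cv2.imread('pics/w11.png')
crop(im,260,180,410,330,5,'pics/w11c.png'.replace('w11c','w11c'))
crop(im,300,240,360,325,7,'pics/w11d.png')
```

```text
(no output)
```

View pics/w11d.png

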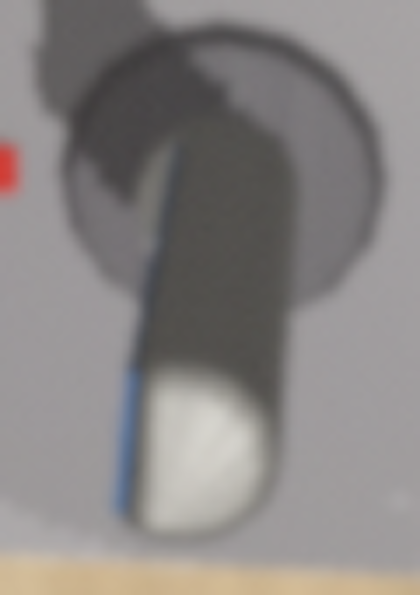

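View pics/w11c.png

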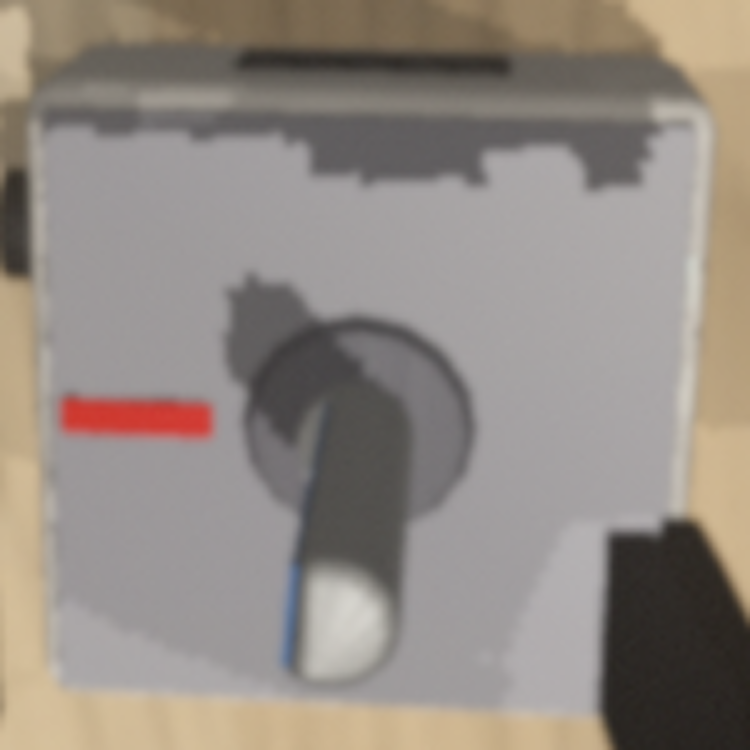

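Run:
```python
from h import *
import pickle
s=pickle.load(open('w11.pkl','rb'))
for z,(p,q) in [(.137,((320,292.9),(318.6,313.9))),(.135,((318.5,292.9),(316.8,313.5))),(.139,((321.3,293),(319.6,314)))]:
    a,b=at('wrist',*p,z,s),at('wrist',*q,z,s)
    d=b-a; n=np.array([-d[1],d[0]]); n=n if n[0]<0 else -n; nn=n/np.linalg.norm(n)
    print(np.linalg.norm(d),'flat az',np.degrees(np.arctan2(n[1],n[0]))%360,'axis',((a+b)/2)[:2]-.006*nn)
Q=lambda u,v,z=.058:at('wrist',260+u/5,180+v/5,z,s)[:2]
m=[Q(62,416),Q(212,420)];e=m[0]-m[1];print(m,'mark az',np.degrees(np.arctan2(e[1],e[0])))
print('boss',Q(360,420,.064))
C=[Q(38,122),Q(708,122),Q(55,685),Q(695,715)]
for i,j in((0,1),(0,2)):
    e=C[j]-C[i];print(np.linalg.norm(e),np.degrees(np.arctan2(e[1],e[0])))
```

```text
0.016190685196127756 flat az 170.8687928656413 axis [ 0.4668 -0.2061]
0.016048560801612835 flat az 169.9721698704018 axis [ 0.4653 -0.207 ]
0.01606949723995395 flat az 170.1878813946513 axis [ 0.4678 -0.2053]
[array([ 0.4114, -0.2013]), array([ 0.4388, -0.2039])] mark az 174.5398987960224
boss [ 0.466  -0.2035]
0.1145326169371368 -4.6966282289744035
0.10924718400959066 -96.38029231923888
```

The flat measures about 170-171° against 174.4° for the mark, roughly 4° past. I'll pinch it again to trim that.

Run:
```python
from h import *
plan([.4652,-.206,.1],-5.2)
```

```text
t 22.75 tcp [ 0.471  -0.1725  0.217 ] x [-0.0855  0.0037 -0.9963] y [ 0.9913 -0.0999 -0.0855] yawY -5.75 gap 58.7mm F [-0.4186 -0.4559  0.213 ] q [-0.4839  0.0032  1.7964 -0.0369  1.4196 -0.3767]
shift units (tool axes now) [2.3385 0.1511 0.6675] rows>= 2.9250904318996964
roll deg -0.5530602421609245 units -0.012290227603576101 rows>= 0.0772430505811347  yaw err 0.5530602421609245
```

```bash
python3 -m pendant '[[[0.05,0.01,0.1],-0.012],[[0.1,0.01,0.2],0],[[0.15,0.01,0.2],0],[[0.2,0.015,0.1],0],[[0.25,0.015,0.06],0],[[0.3,0.02,0],0],[[0.3,0.02,0],0],[[0.3,0.02,0],0],[[0.3,0.02,0],0],[[0.2,0.01,0],0],[[0.1,0.01,0],0],[[0,0,0],0]]'; python3 -c "
from h import *
plan([.4652,-.206,.1],-5.2)
"
```

```text
clock: 23.75
ee_pos: [0.4577, -0.2139, 0.0848]
tool_rot: [1.237, 1.24, -1.353]
wrist_force: [-0.0, -0.1, 0.2]
finger_gap: 0.675
t 23.75 tcp [ 0.4577 -0.2139  0.0848] x [-0.0995  0.0111 -0.995 ] y [ 0.9902 -0.0971 -0.1001] yawY -5.60 gap 58.7mm F [-0.0064 -0.1074  0.2111] q [-0.5644  0.1732  1.8827 -0.0475  1.1762 -0.4462]
shift units (tool axes now) [-0.3162  0.1024 -0.1729] rows>= 0.4498159590563355
roll deg -0.4024097065300367 units -0.008942437922889705 rows>= 0.0562024729790554  yaw err 0.4024097065300367
```

```bash
python3 -m pendant '[[[-0.1,0.03,-0.05],-0.01],[[-0.11,0.03,-0.06],0],[[-0.08,0.03,-0.05],0],[[0,0,0],0],[[0,0,0],0]]'; python3 -c "
from h import *
plan([.4652,-.206,.1],-5.2)
"
```

```text
clock: 24.17
ee_pos: [0.4665, -0.207, 0.1024]
tool_rot: [1.232, 1.241, -1.345]
wrist_force: [1.6, 0.2, -0.3]
finger_gap: 0.678
t 24.17 tcp [ 0.4665 -0.207   0.1024] x [-0.0966  0.0096 -0.9953] y [ 0.9913 -0.0891 -0.0971] yawY -5.13 gap 59.0mm F [ 1.6458  0.17   -0.3244] q [-0.5448  0.1578  1.8623 -0.0447  1.2097 -0.4375]
shift units (tool axes now) [ 0.0509 -0.0221 -0.0167] rows>= 0.0695999605356567
roll deg 0.06645814039501374 units 0.0014768475643336387 rows>= 0.009281863183661136  yaw err -0.06645814039501374
```

```bash
python3 -m pendant '[[[0,0,0],0],[[0,0,0],0],[[0,0,0],0],[[0,0,0],0],[[0,0,0],0],[[0,0,0],0],[[0,0,0],0],[[0,0,0],0],[[0,0,0],0],[[0,0,0],0]]' -1 50; python3 -c "
from h import *
s,_=info();print(s['moment'])
"
```

```text
clock: 25.0
ee_pos: [0.4657, -0.2071, 0.1044]
tool_rot: [1.231, 1.241, -1.346]
wrist_force: [-4.3, 0.2, 1.7]
finger_gap: 0.207
t 25.00 tcp [ 0.4657 -0.2071  0.1044] x [-0.097   0.009  -0.9952] y [ 0.9912 -0.0895 -0.0974] yawY -5.16 gap 18.0mm F [-4.2545  0.1796  1.6739] q [-0.5452  0.1538  1.8626 -0.0455  1.2134 -0.4374]
[ 0.0716 -0.9619 -0.0395]
```

```bash
python3 -m pendant '[[[0,0,0],0],[[0,0,0],0],[[0,0,0],0],[[0,0,0],0]]' 0.35 6 > /dev/null; python3 -m pendant '[[[-0.1,-0.01,0],0],[[-0.2,-0.02,0],0],[[-0.25,-0.02,0],0],[[-0.25,-0.02,0],0],[[-0.25,-0.02,0],0],[[-0.25,-0.02,-0.1],0],[[-0.25,-0.02,-0.15],0],[[-0.25,-0.02,-0.2],0],[[-0.15,-0.01,-0.2],0],[[-0.1,0,-0.15],0],[[0,0,-0.05],0],[[0,0,0],0]]'; python3 -c "
from h import *
import pickle
s,_=info();pickle.dump(s,open('w12.pkl','wb'))
im=get_image('wrist');cv2.imwrite('pics/w12.png',im)
u,v=[int(x) for x in proj('wrist',[.4655,-.2055,.137],s)[0]];print(u,v)
crop(im,u-35,v-50,u+35,v+25,8,'pics/w12d.png'); print(u-35,v-50)
crop(im,260,160,410,310,5,'pics/w12c.png')
"
```

```text
clock: 26.33
ee_pos: [0.4725, -0.1632, 0.2191]
tool_rot: [1.23, 1.237, -1.345]
wrist_force: [-0.0, 0.1, -0.9]
finger_gap: 0.678
t 26.33 tcp [ 0.4725 -0.1632  0.2191] x [-0.0947  0.0066 -0.9955] y [ 0.9915 -0.0888 -0.0949] yawY -5.12 gap 59.0mm F [-0.0423  0.0955 -0.9107] q [-0.4658  0.0057  1.7904 -0.037   1.4333 -0.3699]
325 314
290 264
```

View pics/w12d.png

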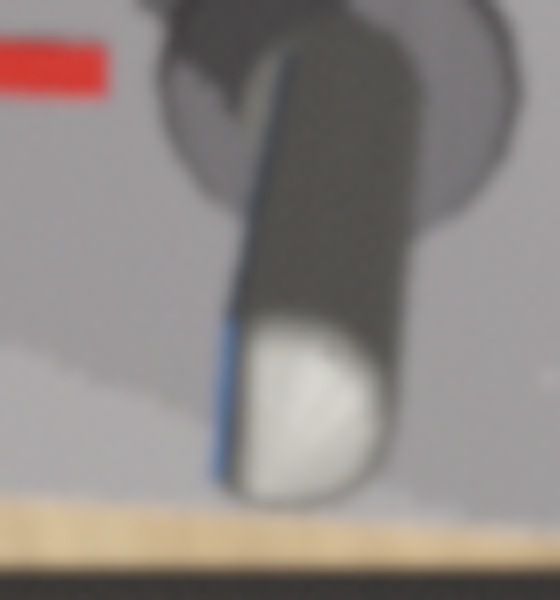

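View pics/w12c.png

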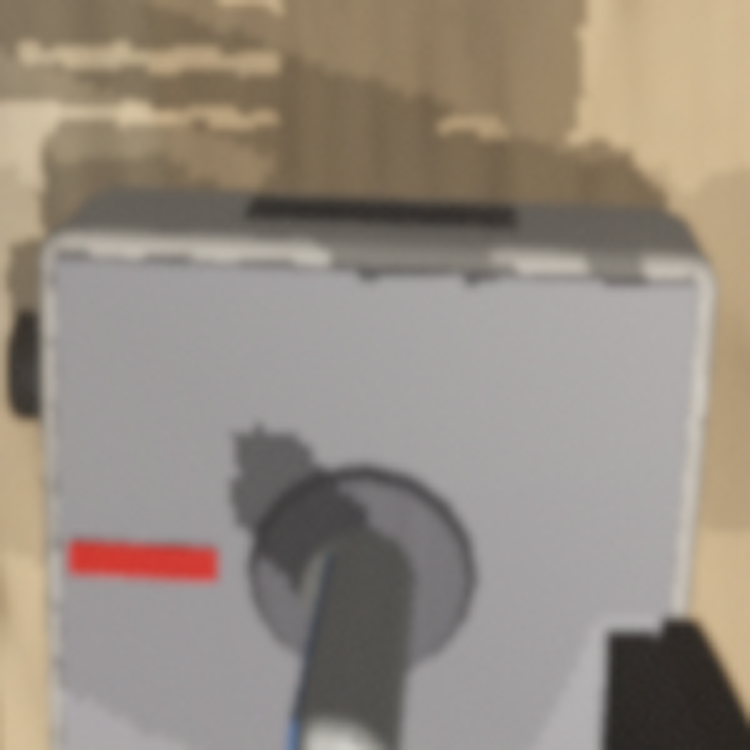

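Run:
```python
from h import *
import pickle
s=pickle.load(open('w12.pkl','rb'))
W=lambda p:(290+p[0]/8,264+p[1]/8)
for z,p,q in [(.136,(236,320),(224,482)),(.138,(243,320),(233,482)),(.135,(231,318),(214,478))]:
    a,b=at('wrist',*W(p),z,s),at('wrist',*W(q),z,s)
    d=b-a; n=np.array([-d[1],d[0]]); n=n if n[0]<0 else -n; nn=n/np.linalg.norm(n)
    print(np.linalg.norm(d),'flat az',np.degrees(np.arctan2(n[1],n[0]))%360,'axis',((a+b)/2)[:2]-.006*nn)
Q=lambda u,v,z=.058:at('wrist',260+u/5,160+v/5,z,s)[:2]
m=[Q(70,557),Q(217,562)];e=m[0]-m[1];print(m,'mark az',np.degrees(np.arctan2(e[1],e[0])))
print('boss',Q(363,570,.064))
# expected look: project flat edges for shaft angle candidates
ax=np.array([.4655,-.206])
for az in (168,171,174.4,177):
    n=np.array([np.cos(np.radians(az)),np.sin(np.radians(az))]);t=np.array([-n[1],n[0]])
    X=[np.r_[ax+.006*n+k*.008*t,z] for k in(-1,1) for z in(.137,.075)]
    print(az,((proj('wrist',X,s)-[290,264])*8).round(0).tolist())
```

```text
0.01612015833364085 flat az 171.1223880690791 axis [ 0.4663 -0.2066]
0.015956588851420612 flat az 171.8014925089775 axis [ 0.4673 -0.2055]
0.016044782485335418 flat az 169.43759662306638 axis [ 0.4655 -0.207 ]
[array([ 0.4116, -0.2012]), array([ 0.4389, -0.2035])] mark az 175.04541803082128
boss [ 0.4661 -0.2041]
168 [[230.0, 317.0], [285.0, 58.0], [209.0, 477.0], [267.0, 193.0]]
171 [[225.0, 320.0], [281.0, 61.0], [213.0, 481.0], [270.0, 196.0]]
174.4 [[220.0, 323.0], [277.0, 63.0], [218.0, 485.0], [275.0, 200.0]]
177 [[216.0, 326.0], [273.0, 66.0], [222.0, 488.0], [278.0, 202.0]]
```

The reading is about 171° again while the pads stood at 174.8°, so it may be a view bias. The wrist has to roll to -95° for the collar anyway, so I'll measure again from there.

```bash
python3 -m pendant '[[[0,0,0],0.08],[[0,0,0],0.15],[[0,0,0],0.15],[[0,0,0],0.15],[[0,0,0],0.15],[[0,0,0],0.15],[[0,0,0],0.15],[[0,0,0],0.15],[[0,0,0],0.15],[[0,0,0],0.15],[[0,0,0],0.15],[[0,0,0],0.15]]' >/dev/null; python3 -m pendant '[[[0,0,0],0.15],[[0,0,0],0.1],[[0,0,0],0.05],[[0,0.1,0.1],0],[[0,0.15,0.25],0],[[0,0.15,0.25],0],[[0,0.15,0.25],0],[[0,0.15,0.25],0],[[0,0.1,0.2],0],[[0,0,0.1],0],[[0,0,0],0],[[0,0,0],0]]'; python3 -c "
from h import *
import pickle
s,_=info();pickle.dump(s,open('w13.pkl','wb'))
im=get_image('wrist');cv2.imwrite('pics/w13.png',im)
u,v=[int(x) for x in proj('wrist',[.4655,-.2055,.137],s)[0]];print(u,v)
crop(im,u-40,v-35,u+40,v+35,8,'pics/w13d.png'); print(u-40,v-35)
"
```

```text
clock: 28.38
ee_pos: [0.3795, -0.1936, 0.2064]
tool_rot: [-1.974, 0.192, 2.255]
wrist_force: [-0.1, 0.0, -0.7]
finger_gap: 0.671
t 28.38 tcp [ 0.3795 -0.1936  0.2064] x [-0.1302  0.0202 -0.9913] y [-0.1875 -0.9822  0.0047] yawY -100.81 gap 58.3mm F [-0.1314  0.0338 -0.7414] q [-0.6114 -0.1405  1.9559 -0.0587  1.4451  1.1592]
312 101
272 66
```

View pics/w13.png

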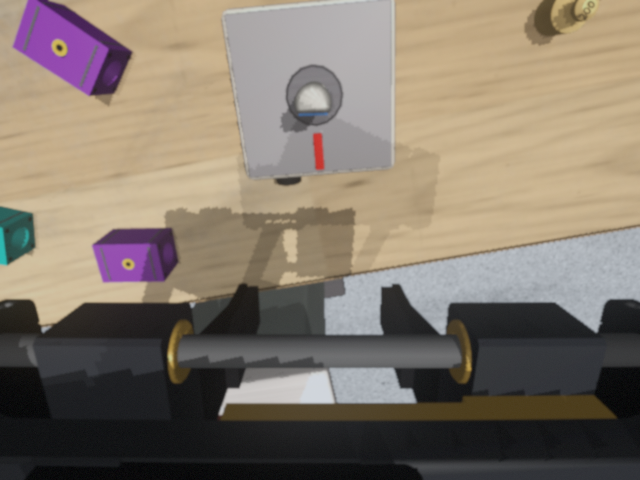

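View pics/w13d.png

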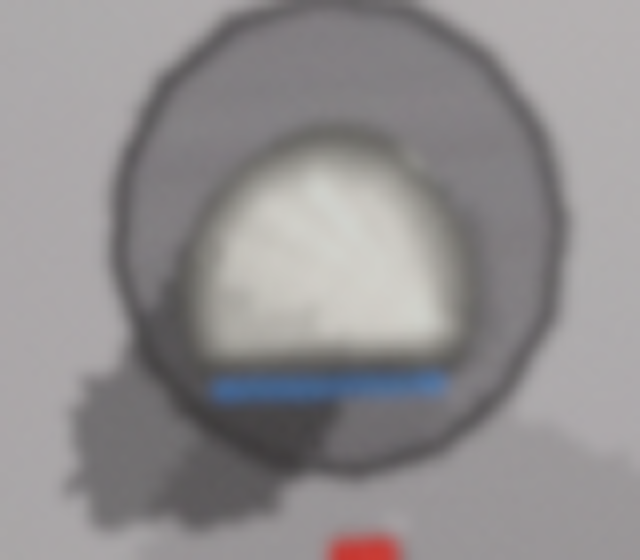

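Run:
```python
from h import *
import pickle
s=pickle.load(open('w13.pkl','rb'))
im=cv2.imread('pics/w13.png');crop(im,215,0,400,190,4,'pics/w13e.png')
W=lambda p:(272+p[0]/8,66+p[1]/8)
for z,p,q in [(.136,(210,378),(447,370)),(.10,(210,390),(445,382)),(.07,(212,402),(445,392)),(.137,(200,360),(450,357))]:
    a,b=at('wrist',*W(p),z,s),at('wrist',*W(q),z,s)
    d=b-a; n=np.array([-d[1],d[0]]); n=n if n[0]<0 else -n; nn=n/np.linalg.norm(n)
    print(z,np.linalg.norm(d),'flat az',np.degrees(np.arctan2(n[1],n[0]))%360,'axis',((a+b)/2)[:2]-.006*nn)
m=[at('wrist',320.5,168,.058,s),at('wrist',318,134,.058,s)];e=m[0]-m[1];print(m,'mark az',np.degrees(np.arctan2(e[1],e[0])))
print('boss',at('wrist',272+340/8,66+235/8,.064,s))
```

```text
0.136 0.016044615562897428 flat az 171.06820276446106 axis [ 0.4657 -0.2058]
0.1 0.018664548342605416 flat az 171.08566493645574 axis [ 0.4618 -0.2045]
0.07 0.0207988579261875 flat az 171.57172743426716 axis [ 0.4582 -0.2035]
0.137 0.01680054067268755 flat az 169.88315578254557 axis [ 0.4668 -0.2059]
[array([ 0.4115, -0.2004,  0.058 ]), array([ 0.4374, -0.2034,  0.058 ])] mark az 173.51396661161414
boss [ 0.465  -0.2061  0.064 ]
```

View pics/w13e.png

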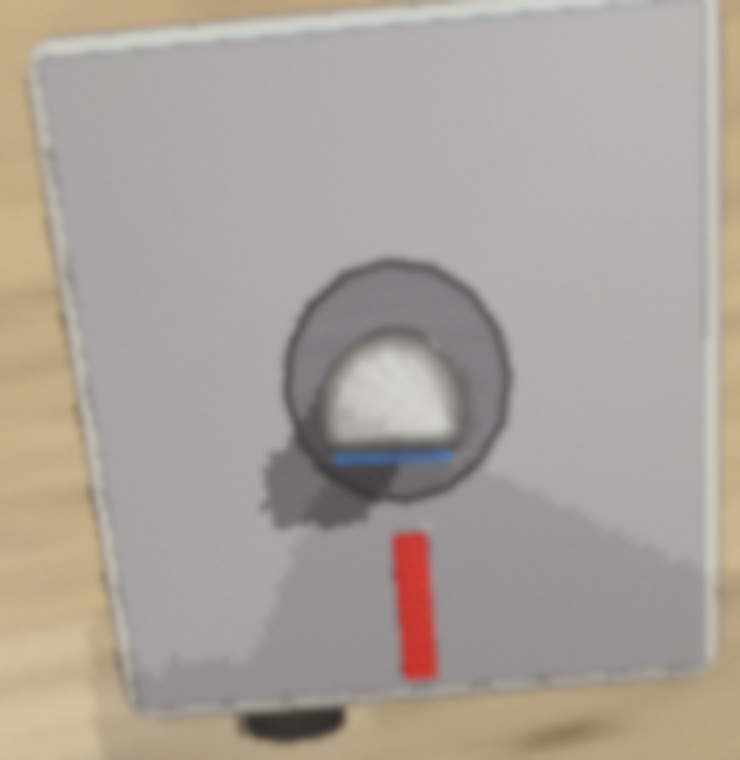

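The clearer view gives the flat at about 171° and the mark at about 173.5-174.5°. That is within about 3°, far inside what the screw needs, and the axis is (0.4657, -0.2058). Now back to the collar.

Run:
```python
from h import *
plan([.513,.115,.19],-98.6)
```

```text
t 28.43 tcp [ 0.3796 -0.1935  0.2064] x [-0.1304  0.0202 -0.9913] y [-0.1873 -0.9823  0.0046] yawY -100.79 gap 59.1mm F [0.3506 0.6382 0.4298] q [-0.611  -0.1401  1.9557 -0.0587  1.4452  1.1593]
shift units (tool axes now) [ 0.1013 -6.5616 -1.4917] rows>= 8.07900369624526
roll deg -2.1946162475447153 units -0.04876924994543812 rows>= 0.3065106490984239  yaw err 2.1946162475447153
```

```bash
python3 -m pendant '[[[0,-0.2,-0.05],-0.05],[[0.01,-0.4,-0.1],0],[[0.01,-0.6,-0.14],0],[[0.01,-0.7,-0.16],0],[[0.01,-0.7,-0.16],0],[[0.01,-0.7,-0.16],0],[[0.01,-0.7,-0.16],0],[[0.01,-0.7,-0.16],0],[[0.01,-0.6,-0.14],0],[[0.01,-0.5,-0.12],0],[[0,-0.35,-0.08],0],[[0,-0.2,-0.04],0]]'; python3 -m pendant '[[[0,-0.08,-0.02],0],[[0,0,0],0],[[0,0,0],0],[[0,0,0],0]]'; python3 -c "
from h import *
plan([.513,.115,.19],-98.6)"
```

```text
clock: 29.43
ee_pos: [0.5039, 0.1358, 0.1916]
tool_rot: [-2.009, 0.114, 2.287]
wrist_force: [-0.5, -0.5, -0.2]
finger_gap: 0.677
clock: 29.77
ee_pos: [0.5048, 0.1429, 0.1905]
tool_rot: [-2.011, 0.106, 2.294]
wrist_force: [0.1, -0.1, 0.0]
finger_gap: 0.677
t 29.77 tcp [0.5048 0.1429 0.1905] x [-0.1298  0.0212 -0.9913] y [-0.1126 -0.9936 -0.0065] yawY -96.46 gap 58.9mm F [ 0.0966 -0.0997  0.0411] q [0.1034 0.1138 1.7352 0.0348 1.42   1.7792]
shift units (tool axes now) [-0.0239  0.5359 -0.2236] rows>= 0.6976962276179955
roll deg 2.1353771350551654 units 0.04745282522344812 rows>= 0.2982370300356376  yaw err -2.1353771350551654
```

```bash
python3 -m pendant '[[[0.1,0.1,-0.02],0.025],[[0.2,0.15,-0.05],0.02],[[0.25,0.15,-0.08],0],[[0.25,0.1,-0.08],0],[[0.25,0,-0.06],0],[[0.2,0,-0.04],0],[[0.12,0,-0.02],0],[[0.05,0,0],0],[[0,0,0],0],[[0,0,0],0]]';  python3 -c "
from h import *
import pickle
s,_=info();pickle.dump(s,open('w14.pkl','wb'))
im=get_image('wrist');cv2.imwrite('pics/w14.png',im)
plan([.512,.115,.034],-98.6)"
```

```text
clock: 30.6
ee_pos: [0.5073, 0.1053, 0.1083]
tool_rot: [-1.984, 0.163, 2.271]
wrist_force: [0.2, 0.3, -0.1]
finger_gap: 0.671
t 30.60 tcp [0.5073 0.1053 0.1083] x [-0.133   0.0203 -0.9909] y [-0.162  -0.9868  0.0015] yawY -99.32 gap 58.4mm F [ 0.166   0.2678 -0.0602] q [0.0362 0.1951 1.8098 0.0263 1.2694 1.7603]
t 30.65 tcp [0.5074 0.1054 0.1085] x [-0.1328  0.0203 -0.9909] y [-0.1619 -0.9868  0.0015] yawY -99.32 gap 58.3mm F [-0.8237 -0.5285  0.1445] q [0.0363 0.1949 1.8097 0.0263 1.2695 1.7603]
shift units (tool axes now) [ 1.4677 -0.2064 -0.2597] rows>= 1.8063969635197634
roll deg -0.7153459246374041 units -0.015896576103053426 rows>= 0.09990864869237487  yaw err 0.7153459246374041
```

View pics/w14.png

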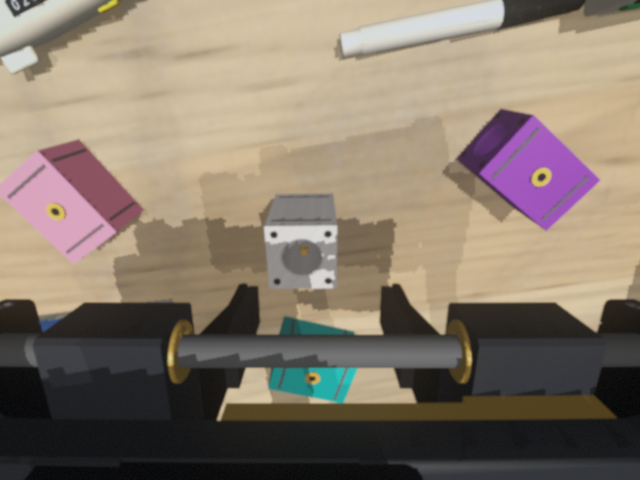

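```bash
python3 -c "
from h import *
import pickle
s=pickle.load(open('w14.pkl','rb'));print(np.mean([at('wrist',*p,.06,s) for p in [(265,225),(338,223),(337,288),(270,290)]],0),at('wrist',302,257,.06,s))"
python3 -m pendant '[[[0.03,-0.06,-0.03],-0.016],[[0.08,-0.08,-0.06],0],[[0.15,-0.06,-0.06],0],[[0.2,0,-0.04],0],[[0.2,0,-0.03],0],[[0.2,0,-0.02],0],[[0.2,0,-0.02],0],[[0.15,0,0],0],[[0.1,0,0],0],[[0.05,0,0],0],[[0,0,0],0]]';  python3 -c "
from h import *
plan([.512,.115,.034],-98.6)"
```

```text
[0.513 0.115 0.06 ] [0.5136 0.1151 0.06  ]
clock: 31.57
ee_pos: [0.5137, 0.1169, 0.0325]
tool_rot: [-1.993, 0.146, 2.278]
wrist_force: [-0.3, -0.8, 0.2]
finger_gap: 0.676
t 31.57 tcp [0.5137 0.1169 0.0325] x [-0.1313  0.0202 -0.9911] y [-0.1462 -0.9893 -0.0008] yawY -98.40 gap 58.8mm F [-0.2573 -0.7845  0.1837] q [0.0564 0.3222 1.8202 0.0305 1.1298 1.7591]
shift units (tool axes now) [-0.0268  0.0428  0.0327] rows>= 0.0722533011966408
roll deg 0.1951247140759449 units 0.00433610475724322 rows>= 0.02725205503853979  yaw err -0.1951247140759449
```

```bash
python3 -m pendant '[[[-0.01,0.04,0.03],0],[[0,0,0],0]]' >/dev/null;  python3 -m pendant '[[[0,0,0],0],[[0,0,0],0],[[0,0,0],0],[[0,0,0],0],[[0,0,0],0],[[0,0,0],0]]' -1 12;  python3 -c "
from h import *
plan([.512,.115,.2],-98.6)"
```

```text
clock: 32.23
ee_pos: [0.5135, 0.1148, 0.0352]
tool_rot: [-1.997, 0.145, 2.274]
wrist_force: [-0.7, -0.6, -2.0]
finger_gap: 0.456
t 32.23 tcp [0.5135 0.1148 0.0352] x [-0.1275  0.0204 -0.9916] y [-0.1466 -0.9892 -0.0015] yawY -98.43 gap 39.6mm F [-0.7128 -0.6386 -2.0308] q [0.0527 0.3135 1.8246 0.03   1.1303 1.756 ]
shift units (tool axes now) [-3.2636 -0.0047  0.4553] rows>= 3.955834998693227
roll deg 0.17285946544134845 units 0.003841321454252188 rows>= 0.024142383441529112  yaw err -0.17285946544134845
```

Gripped at 39.6 mm. The collar centre is about 5 mm below the TCP. Lifting smoothly, then carrying.

```bash
python3 -m pendant '[[[-0.08,0,0.01],0],[[-0.18,0,0.02],0],[[-0.3,0,0.04],0],[[-0.4,0,0.05],0],[[-0.45,0,0.06],0],[[-0.45,0,0.06],0],[[-0.45,0,0.06],0],[[-0.35,0,0.05],0],[[-0.25,0,0.03],0],[[-0.15,0,0.02],0],[[-0.06,0,0.01],0],[[0,0,0],0]]';  python3 -c "
from h import *
plan([.4662,-.206,.2],-98.0)"
```

```text
clock: 33.23
ee_pos: [0.5113, 0.1147, 0.2047]
tool_rot: [-1.995, 0.145, 2.277]
wrist_force: [-0.6, 0.8, -0.9]
finger_gap: 0.461
t 33.23 tcp [0.5113 0.1147 0.2047] x [-0.1296  0.0201 -0.9914] y [-0.1462 -0.9893 -0.001 ] yawY -98.41 gap 40.1mm F [-0.5809  0.7869 -0.8639] q [0.0528 0.1017 1.7206 0.0271 1.4481 1.7651]
shift units (tool axes now) [ 0.0817  6.4761 -0.0563] rows>= 7.775348280550403
roll deg -0.4051068356494909 units -0.009002374125544242 rows>= 0.05657916699015236  yaw err 0.4051068356494909
```

```bash
python3 -m pendant '[[[0,0.1,0],0],[[0,0.2,0],0],[[0,0.3,0],0],[[0,0.4,0],0],[[0,0.45,0],0],[[0,0.5,0],0],[[0,0.5,0],0],[[0,0.5,0],0],[[0,0.5,0],0],[[0,0.5,0],0],[[0,0.5,0],0],[[0,0.45,0],0]]' >/dev/null;  python3 -m pendant '[[[0,0.4,0],0],[[0,0.3,0],0],[[0,0.2,0],0],[[0,0.12,0],0],[[0,0.06,0],0],[[0,0,0],0],[[0,0,0],0],[[0,0,0],0]]';  python3 -c "
from h import *
import pickle
plan([.4662,-.206,.2],-98.0)
s=read_state();pickle.dump(s,open('w15.pkl','wb'))
cv2.imwrite('pics/w15.png',get_image('wrist'))
im=get_image('scene');crop(im,340,200,440,290,7,'pics/s15.png')
"
```

```text
clock: 34.9
ee_pos: [0.448, -0.2006, 0.1837]
tool_rot: [-1.949, 0.138, 2.31]
wrist_force: [-0.1, 0.2, -1.9]
finger_gap: 0.457
t 34.90 tcp [ 0.448  -0.2006  0.1837] x [-0.1659  0.03   -0.9857] y [-0.1473 -0.9891 -0.0054] yawY -98.47 gap 39.7mm F [-0.0765  0.1914 -1.9011] q [-0.5411  0.0765  1.7923 -0.0603  1.4316  1.1903]
shift units (tool axes now) [-0.3855  0.0518 -0.3155] rows>= 0.6012255369350287
roll deg -0.4717793940431676 units -0.010483986534292613 rows>= 0.06589097682167146  yaw err 0.4717793940431676
```

View pics/w15.png

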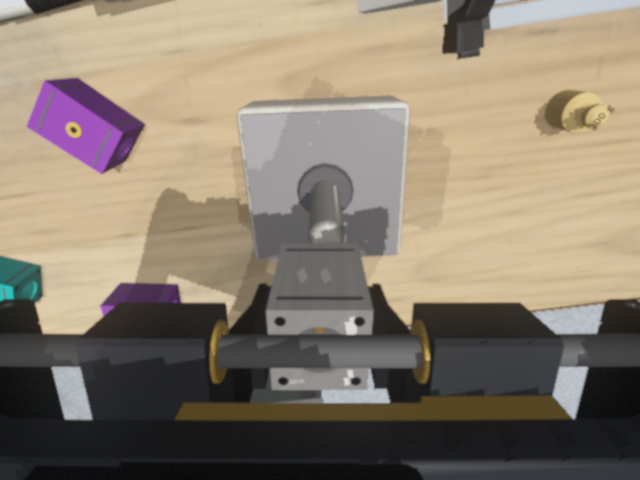

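View pics/s15.png

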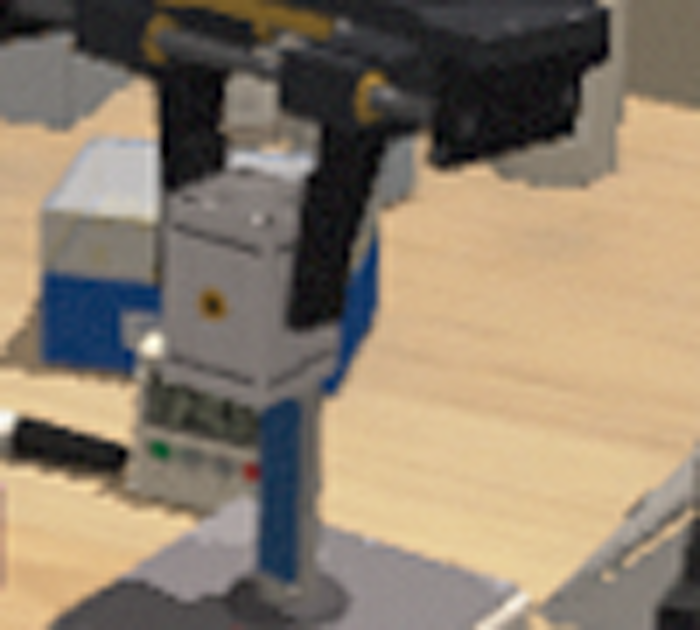

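The lean grew on the carry, so the collar is tilted about 2-3°, which is too tight for the bore. I'll rise and test which moves take the lean back.

```bash
cat > st.py <<'E'
from h import *
s,R=info()
E
python3 -m pendant '[[[-0.2,0,-0.03],0],[[-0.3,0,-0.05],0],[[-0.2,0,-0.03],0],[[-0.1,0,0],0],[[0,0,0],0],[[0,0,0],0]]' >/dev/null; python3 st.py; python3 -m pendant '[[[0,0,-0.2],0],[[0,0,-0.3],0],[[0,0,-0.3],0],[[0,0,-0.3],0],[[0,0,-0.2],0],[[0,0,-0.1],0],[[0,0,0],0],[[0,0,0],0]]' >/dev/null; python3 st.py
```

```text
t 35.50 tcp [ 0.4623 -0.2004  0.2267] x [-0.1641  0.0287 -0.986 ] y [-0.1427 -0.9898 -0.0051] yawY -98.20 gap 40.2mm F [ 0.7409  0.4674 -2.9823] q [-0.5272  0.0688  1.717  -0.0578  1.5131  1.1942]
t 36.17 tcp [ 0.5342 -0.2099  0.2098] x [-0.1679  0.0311 -0.9853] y [-0.1434 -0.9896 -0.0068] yawY -98.24 gap 39.6mm F [-0.7894  0.3983 -1.4215] q [-0.4824  0.2516  1.544  -0.0505  1.5102  1.2389]
```

Working back through the tool frame, the jaw direction is still level to within 0.005 rad. The collar's tilt of about 0.04 is therefore all about the jaw axis, where it can pivot in the pads. I'll aim its lower bore end at the shaft.

```bash
cat > col.py <<'E'
from h import *
# grip state at t=32.23
R0=np.array([[-.1275,.0204,-.9916],[-.1466,-.9892,-.0015]]).T
x0,y0=R0[:,0],R0[:,1]; R0=np.c_[x0,y0,np.cross(x0,y0)]
tcp0=np.array([.5135,.1148,.0352]); c0=np.array([.5132,.1148,.03])
ct=R0.T@(c0-tcp0); at_=R0.T@np.array([0,0,1.])
def collar():
    s=read_state();R=Rr.from_rotvec(s['tool_rot']).as_matrix()
    c=s['ee_pos']+R@ct; a=R@at_; return s,R,c,a
AX=np.array([.4657,-.2058])
if __name__=='__main__':
    s,R,c,a=collar();info()
    b=c-.03*a
    print('centre',c,'axis',a,'bottom',b,'top',c+.03*a)
    d=np.r_[AX-b[:2],0]
    print('bottom->shaft xy',d,'units',R.T@d/.05,' up unit',R.T@[0,0,.01]/.05,'per 10mm')
E
python3 col.py
```

```text
t 36.17 tcp [ 0.5342 -0.2099  0.2098] x [-0.1679  0.0311 -0.9853] y [-0.1434 -0.9896 -0.0068] yawY -98.24 gap 39.6mm F [-0.7894  0.3983 -1.4215] q [-0.4824  0.2516  1.544  -0.0505  1.5102  1.2389]
centre [ 0.5337 -0.2098  0.2046] axis [ 0.0408 -0.0112  0.9991] bottom [ 0.5325 -0.2095  0.1746] top [ 0.5349 -0.2101  0.2345]
bottom->shaft xy [-0.0668  0.0037  0.    ] units [0.2265 0.1189 1.3127]  up unit [-0.1971 -0.0014  0.0341] per 10mm
```

```bash
python3 -m pendant '[[[0.02,0.01,0.1],0],[[0.03,0.02,0.18],0],[[0.03,0.02,0.2],0],[[0.03,0.02,0.2],0],[[0.03,0.02,0.2],0],[[0.03,0.02,0.18],0],[[0.02,0.01,0.13],0],[[0.01,0,0.08],0],[[0,0,0],0],[[0,0,0],0]]'>/dev/null; python3 col.py; python3 -c "
from h import *
import pickle
s=read_state();pickle.dump(s,open('w16.pkl','wb'))
cv2.imwrite('pics/w16.png',get_image('wrist'))
im=get_image('scene');crop(im,340,200,440,290,7,'pics/s16.png')"
```

```text
t 37.00 tcp [ 0.4583 -0.2053  0.2112] x [-0.1701  0.0313 -0.9849] y [-0.1453 -0.9894 -0.0063] yawY -98.36 gap 40.0mm F [-1.0119 -0.1818 -1.7365] q [-0.5381  0.082   1.7333 -0.0605  1.4896  1.1878]
centre [ 0.4577 -0.2052  0.2061] axis [ 0.043  -0.0112  0.999 ] bottom [ 0.4564 -0.2049  0.1761] top [ 0.459  -0.2055  0.236 ]
bottom->shaft xy [ 0.0093 -0.0009  0.    ] units [-0.0321 -0.0083 -0.1831]  up unit [-0.197  -0.0013  0.0346] per 10mm
```

View pics/w16.png

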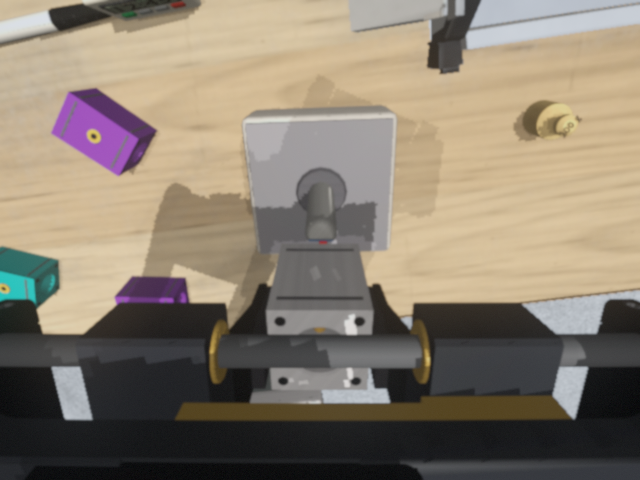

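View pics/s16.png

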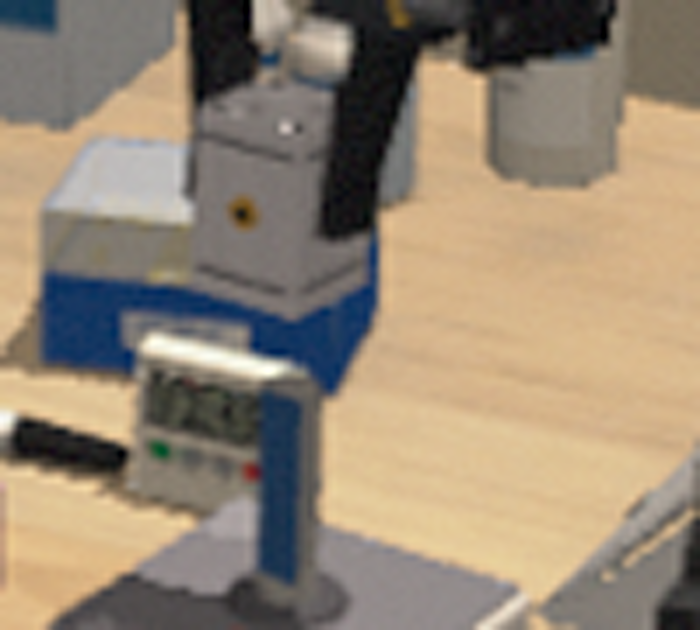

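```bash
python3 -m pendant '[[[-0.01,0,-0.05],0],[[-0.01,0,-0.07],0],[[0.05,0,-0.05],0],[[0.1,0,-0.02],0],[[0.15,0,-0.03],0],[[0.12,0,-0.02],0],[[0.08,0,-0.01],0],[[0.04,0,0],0],[[0,0,0],0],[[0,0,0],0]]'>/dev/null; python3 col.py; python3 -c "
from col import *
s,R,c,a=collar()
im=get_image('scene')
# overlay predicted collar corners
xt=R0.T@np.r_[np.cos(np.radians(-8.6)),np.sin(np.radians(-8.6)),0]; X=R@xt; Y=np.cross(a,X)
P=[c+.02*i*X+.02*j*Y+.03*k*a for i in(-1,1) for j in(-1,1) for k in(-1,1)]
q=proj('scene',P)
big=cv2.resize(im[200:290,340:440],None,fx=7,fy=7,interpolation=2)
for u,v in q: cv2.circle(big,(int((u+.5-340)*7),int((v+.5-200)*7)),3,(0,255,0),-1)
for z in(.07,.14):
  for u,v in proj('scene',[np.r_[AX,z]]): cv2.circle(big,(int((u+.5-340)*7),int((v+.5-200)*7)),3,(0,0,255),-1)
cv2.imwrite('pics/s17.png',big)
import pickle;pickle.dump(s,open('w17.pkl','wb'))
cv2.imwrite('pics/w17.png',get_image('wrist'))"
```

```text
t 37.93 tcp [ 0.468  -0.2057  0.1781] x [-0.1728  0.0329 -0.9844] y [-0.1437 -0.9896 -0.0079] yawY -98.26 gap 40.0mm F [ 0.3159  0.1372 -2.2421] q [-0.5299  0.1366  1.7389 -0.0595  1.4332  1.1975]
centre [ 0.4675 -0.2057  0.1729] axis [ 0.0458 -0.0131  0.9988] bottom [ 0.4661 -0.2053  0.143 ] top [ 0.4689 -0.2061  0.2029]
bottom->shaft xy [-0.0004 -0.0005  0.    ] units [0.0011 0.0113 0.0065]  up unit [-0.1969 -0.0016  0.0352] per 10mm
```

View pics/s17.png

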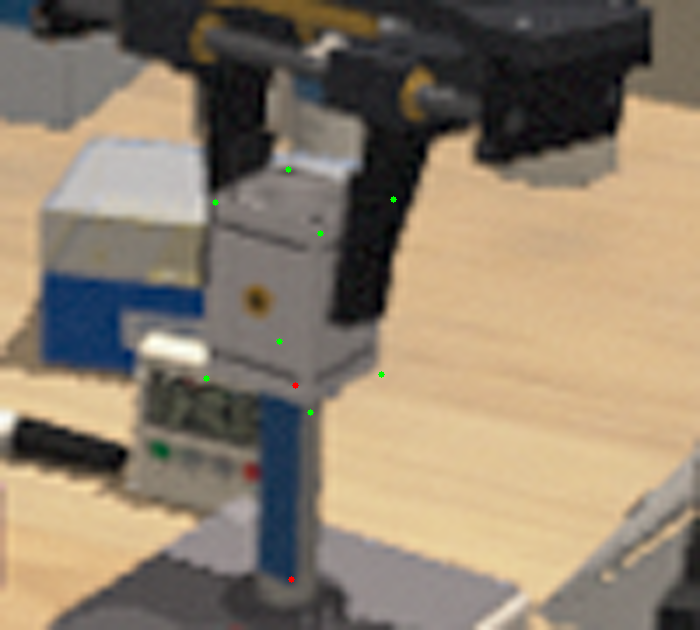

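View pics/w17.png

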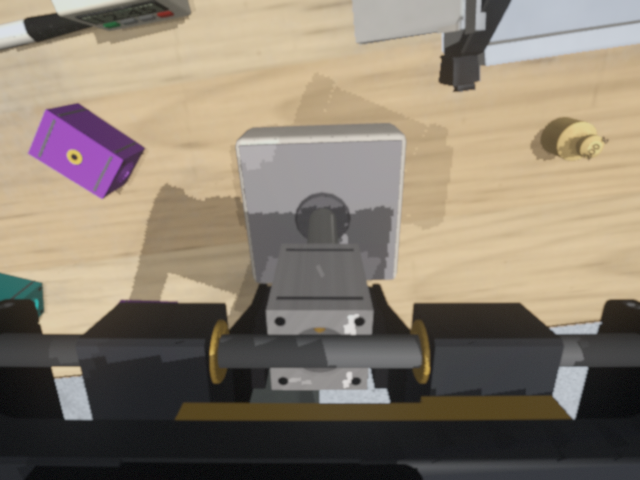

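Predicted corners and picture agree to about 1 mm laterally. I'll lower it in small steps and watch the force.

```bash
python3 -m pendant '[[[0.05,0.005,-0.005],0],[[0.06,0.005,-0.008],0],[[0.06,0,-0.008],0],[[0.05,0,-0.008],0],[[0.03,0,-0.005],0],[[0,0,0],0]]'>/dev/null; python3 col.py
```

```text
t 38.53 tcp [ 0.4682 -0.2067  0.1659] x [-0.1699  0.0312 -0.985 ] y [-0.1439 -0.9896 -0.0065] yawY -98.28 gap 39.8mm F [ 0.2878  0.8281 -1.9425] q [-0.5313  0.1475  1.7505 -0.06    1.4072  1.198 ]
centre [ 0.4677 -0.2067  0.1607] axis [ 0.0428 -0.0113  0.999 ] bottom [ 0.4664 -0.2063  0.1308] top [ 0.469  -0.207   0.1907]
bottom->shaft xy [-0.0007  0.0005  0.    ] units [ 0.0028 -0.0088  0.0157]  up unit [-0.197  -0.0013  0.0345] per 10mm
```

```bash
python3 -m pendant '[[[0.05,-0.004,0.005],0],[[0.07,-0.003,-0.003],0],[[0.07,0,-0.005],0],[[0.07,0,-0.005],0],[[0.04,0,-0.005],0],[[0,0,0],0]]'>/dev/null; python3 col.py;python3 -c "
from h import *
im=get_image('scene');crop(im,340,200,440,290,7,'pics/s18.png')"
```

```text
t 39.03 tcp [ 0.466  -0.2059  0.1492] x [-0.1702  0.0314 -0.9849] y [-0.1439 -0.9896 -0.0067] yawY -98.27 gap 39.9mm F [-0.4632  0.1966 -1.7732] q [-0.5319  0.1602  1.7697 -0.0604  1.3756  1.1993]
centre [ 0.4655 -0.2058  0.144 ] axis [ 0.0431 -0.0115  0.999 ] bottom [ 0.4642 -0.2054  0.1141] top [ 0.4668 -0.2061  0.174 ]
bottom->shaft xy [ 0.0015 -0.0004  0.    ] units [-0.0052  0.0028 -0.0297]  up unit [-0.197  -0.0013  0.0346] per 10mm
```

View pics/s18.png

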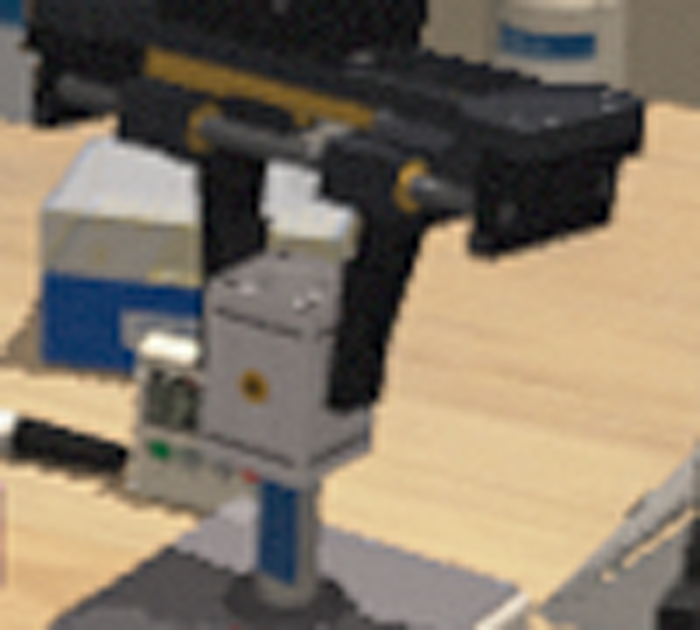

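The collar has slid over the shaft without force. I'm continuing; the screw tip meets the flat next.

```bash
python3 -m pendant '[[[0.05,0,-0.009],0],[[0.07,0,-0.012],0],[[0.07,0,-0.012],0],[[0.07,0,-0.012],0],[[0.04,0,-0.007],0],[[0,0,0],0]]'>/dev/null; python3 col.py
```

```text
t 39.58 tcp [ 0.4661 -0.2058  0.1328] x [-0.1701  0.0312 -0.9849] y [-0.1439 -0.9896 -0.0065] yawY -98.27 gap 40.1mm F [-0.753   0.6138 -0.8718] q [-0.5317  0.1791  1.7817 -0.0609  1.3447  1.2014]
centre [ 0.4656 -0.2058  0.1276] axis [ 0.043  -0.0113  0.999 ] bottom [ 0.4643 -0.2054  0.0976] top [ 0.4669 -0.2061  0.1576]
bottom->shaft xy [ 0.0014 -0.0004  0.    ] units [-0.005   0.0031 -0.0285]  up unit [-0.197  -0.0013  0.0346] per 10mm
```

```bash
python3 -m pendant '[[[0.05,0,-0.009],0],[[0.07,0,-0.012],0],[[0.07,0,-0.012],0],[[0.06,0,-0.011],0],[[0.03,0,-0.005],0],[[0,0,0],0]]'>/dev/null; python3 col.py
```

```text
t 40.08 tcp [ 0.4661 -0.206   0.117 ] x [-0.1702  0.0307 -0.9849] y [-0.1439 -0.9896 -0.006 ] yawY -98.27 gap 39.8mm F [ 0.0029  0.5302 -1.3294] q [-0.5318  0.1985  1.7918 -0.0619  1.315   1.2034]
centre [ 0.4656 -0.206   0.1118] axis [ 0.0431 -0.0108  0.999 ] bottom [ 0.4643 -0.2057  0.0818] top [ 0.4669 -0.2063  0.1418]
bottom->shaft xy [ 0.0014 -0.0001  0.    ] units [-0.005  -0.0013 -0.0283]  up unit [-0.197  -0.0012  0.0346] per 10mm
```

```bash
python3 -m pendant '[[[0.04,0,-0.007],0],[[0.05,0,-0.009],0],[[0.03,0,-0.006],0],[[0.01,0,0],0],[[0,0,0],0],[[0,0,0],0]]'>/dev/null; python3 col.py; python3 -c "
from h import *
im=get_image('scene');cv2.imwrite('pics/s19f.png',im);crop(im,340,210,440,300,7,'pics/s19.png')
cv2.imwrite('pics/w19.png',get_image('wrist'))
crop(get_image('top'),320,200,430,300,6,'pics/t19.png')"
```

```text
t 40.58 tcp [ 0.4663 -0.2062  0.1099] x [-0.1698  0.0303 -0.985 ] y [-0.1439 -0.9896 -0.0057] yawY -98.28 gap 39.8mm F [-0.5432 -0.3305 -1.4853] q [-0.5318  0.2077  1.7959 -0.0622  1.3012  1.2044]
centre [ 0.4658 -0.2062  0.1047] axis [ 0.0427 -0.0104  0.999 ] bottom [ 0.4645 -0.2059  0.0747] top [ 0.467  -0.2065  0.1347]
bottom->shaft xy [0.0012 0.0001 0.    ] units [-0.0041 -0.0047 -0.0237]  up unit [-0.197  -0.0011  0.0345] per 10mm
```

View pics/s19.png

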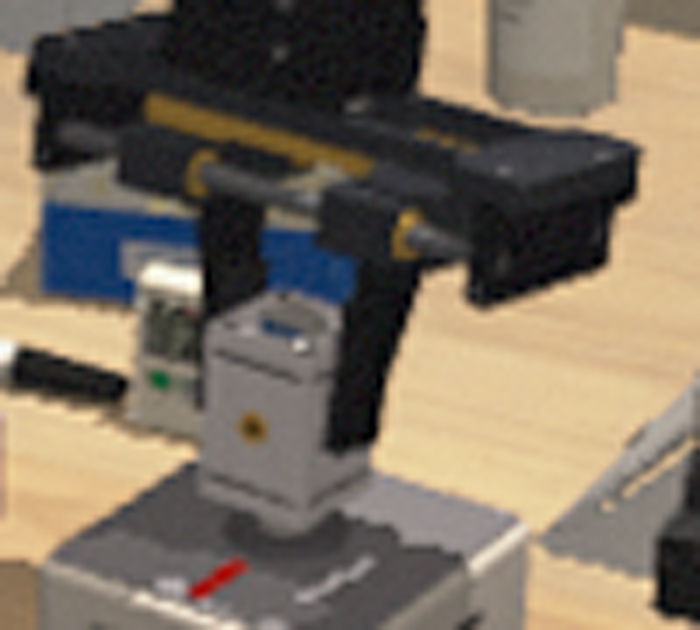

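View pics/w19.png

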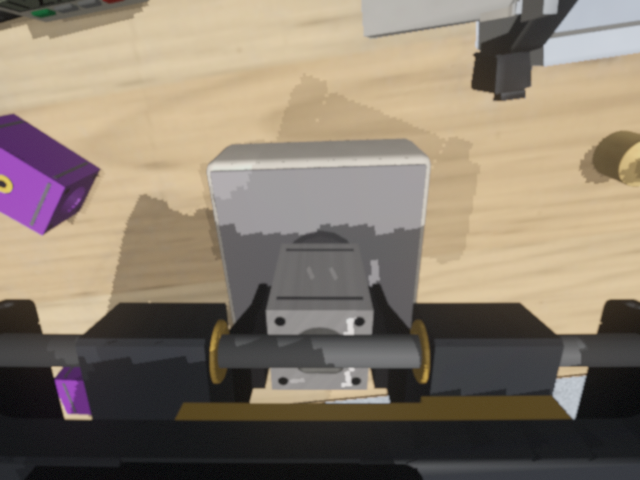

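View pics/s19f.png

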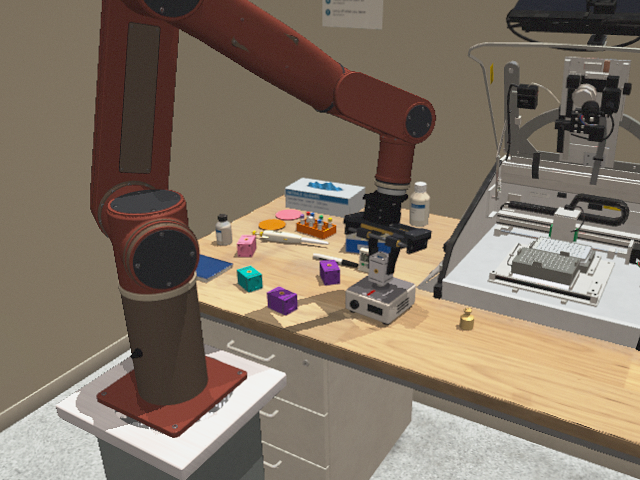

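Run:
```python
from col import *
az=np.radians(171.6)
for z in(.101,.105,.109):
    print(z,(proj('scene',[[.4658+.02*np.cos(az),-.2062+.02*np.sin(az),z]])-[340,210])*7+3.5)
print('mark ends',(proj('scene',[[.4115,-.201,.058],[.438,-.2035,.058]])-[340,210])*7+3.5)
```

```text
0.101 [[258.1263 447.15  ]]
0.105 [[258.3156 435.9989]]
0.109 [[258.5053 424.8206]]
mark ends [[199.9788 609.0016]
 [245.3322 575.8752]]
```

```bash
python3 -m pendant '[[[0,0,0],0],[[0,0,0],0]]'; python3 col.py; python3 -c "
from bench import *
print(sign_off())"
```

```text
clock: 40.9
ee_pos: [0.4663, -0.2062, 0.11]
tool_rot: [-1.946, 0.134, 2.315]
wrist_force: [-0.4, -0.2, -1.7]
finger_gap: 0.456
t 40.90 tcp [ 0.4663 -0.2062  0.11  ] x [-0.1697  0.0302 -0.985 ] y [-0.1439 -0.9896 -0.0056] yawY -98.27 gap 39.6mm F [-0.36   -0.2121 -1.6737] q [-0.5318  0.2075  1.796  -0.0623  1.3012  1.2044]
centre [ 0.4657 -0.2062  0.1048] axis [ 0.0426 -0.0103  0.999 ] bottom [ 0.4645 -0.2059  0.0748] top [ 0.467  -0.2065  0.1348]
bottom->shaft xy [0.0012 0.0001 0.    ] units [-0.0041 -0.0052 -0.0237]  up unit [-0.197  -0.0011  0.0345] per 10mm
the job is handed in; nothing more can be done
None
```

I handed the job in at 40.9 s of the 72 s. The collar is over the shaft with its screw on the flat, and the gripper holds it there at 12 N.

**What I did:** I stood the collar upright on the desk and let go of it, and the pictures showed it standing on its own. I then pinched the shaft across its flat, turned it to the mark, and pinched it again to trim the angle. Last, I picked the collar up and lowered it over the shaft; the wrist force showed little beyond the collar's weight.

**Last checks:**
- **Height:** the collar centre came out at 104.8 mm from the arm pose and about 104 mm from the scene picture, against the 105 mm wanted. Its lower end is about 75 mm up, 11 mm clear of the boss.
- **Screw and flat:** the screw faces about 171.5° and the flat about 171°, while the mark measured 173.5–175° in different views. The flat is therefore about 3–4° short of exact; the second pinch did not change that noticeably.
- **Collar tilt:** by calculation the collar leans about 2.5° in the bore, because the tool's lean grew while carrying it. It still fits within the play.
- **Joint 6:** early on it read -2.681, right at the end of its range (-2.68), before I rolled it back. I don't know whether that counts as passing the limit.
- **Other objects:** I saw none of the other things on the desk move.

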